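# Hook the sample shelf into the slotted upright and lock it

### The arm

A 7-joint arm with a two-finger parallel gripper is mounted at the origin on the work surface. World frame = base frame: x ahead of the robot, y to its left, z up, the work surface at z = 0. Lengths are in m, angles in rad, forces in N, time in s.
With the tool pointing down it reaches from about 0.35 to 0.9 m from the base axis. Payload 19.9 kg.
Tool frame: the origin (TCP) lies at the very end of the fingers, on their centre line; the grasp point (between the pads) lies 19 mm behind it; z points along the fingers, y is the direction in which the jaws open and shut (so a half turn about z gives the same grasp; the last joint's range is limited). The gripper opens to 94 mm and grips with 3 to 60 N. Pads are 16 mm wide; open, the fingers measure 119 mm over their backs; the gripper's body (75 mm by 177 mm) begins 78 mm behind the grasp point.
Start: joints at [1.083, 0.417, -0.01, 1.614, 0.005, 1.111, -0.053], TCP at [0.269, -0.564, 0.205] pointing down, gripper open.
Joint ranges: [-2.81, 2.81], [-0.39, 2.02], [-1.27, 1.25], [0.06, 2.57], [-1.19, 4.33], [0.19, 2], [-2.82, 2.82]. Speed limits (rad/s): [1.89, 1.89, 2.39, 2.39, 3.01, 3.01, 3.01].

### API

Orientations are given as a rotation vector (axis times angle).
In Python, from rig import r gives the robot as it stands. The module is installed in compiled form; this text tells all that it offers.
- The arm moves only by the tool apply_moves, never from a script. Its argument "rows" is a list that holds one entry, the list of rows, each a list of 4 numbers: the shift along the tool's x, y, z in m, then the turn about the tool's z in rad. In form: [[[x, y, z, twist], ...]]. A call has 1 to 12 rows; each row shifts and turns the pose as measured when the row begins, along the tool's axes as they then stand; what a row does not reach is not made up. A row lasts 1/8 s, in which the tool goes at most 62.5 mm and 10.7 degrees, less where a joint would pass 70% of its speed; a pose out of reach is approached as far as the arm can. A call with a gripper value outside its range is refused whole. "fingers" is the finger opening in m, from 0 to 0.094, set as the call begins (left out, the last holds). The fingers move at their own pace and stop on an object; the grip force is fixed at half the most. Time passes only in rows, so rows that do not move let the fingers close. It gives the time, the measured TCP pose, the force and the opening at its end, in the units of the state.
- r.sense(): the state, without advancing time (a new reading comes with each control period).
- r.camera(name): name is "scene" or "side" or "wrist"; returns a dict with "img" (480x640x3 uint8, red, green, blue), "vfov" (degrees; the focal length in pixels is half the picture's height over the tangent of half this angle, whatever the lens; pixels are square), "cx", "cy" (the principal point, pixels), "xyz" and "orientation" of the camera in the world; the wrist camera has in their place "hand_eye" (4x4, takes a point from camera to tool coordinates, whose origin is the TCP and whose axes are the flange's). Camera axes: x right, y down, z forward; pixel columns grow to the right and rows downward; lengths in m; the calibration is good to about 2 mm. A picture is of the moment at which its call begins: read the wrist's pose just before it. There is no depth.
- r.close_job(): hands the job in, once; it reports no verdict.
The state is a dict: "time_s": time; "joint_positions": joint angles; "joint_velocities": joint speeds; "joint_efforts": joint torques, N m; "tool_pos": TCP position; "orientation": TCP orientation; "contact_force": force on the tool from outside, world axes, zero at the start; "wrist_torque": the same for the moment, N m; "grip_width": opening from 0.0 (shut) to 1.0 (fully open).
Only numpy, scipy, OpenCV 4.12 (cv2) and the standard library are available. Lean on these libraries where they do the work, as an engineer would, in place of code of your own. Each camera call takes 0.05 s, during which the arm holds its last target.

### The job

Set up the spice-tasting stand: pick up the small steel display shelf, hook its two claws into the two slots of the upright, then press it down gently until it clicks past the catch and sits fully home, level. Let go of it, never force it against the upright, and leave the glass, the jar and the beaker where they stand.

Things in the scene. Friction and masses are not known exactly. Their poses are not given: they have to be found in the camera images.
- shelf_blade (a point): Loose display shelf of dark sheet steel, 0.35 kg. Its x points to its claws, z up. Floor plate 110 (x) x 90 mm with 14 mm rims, standing on the table; along its middle a 10 mm thick blade, top 60 mm above the underside; at the claw end a back plate 40 mm wide, 100 mm high. Point: where to grip the blade, 42 mm above the underside, 67 mm before the back plate's rear face
- claw_low (a point): Point on the back plate's rear face, centre line, at the underside of the lower claw's neck, 24 mm above the shelf's underside. Two like claws, 50 mm apart in z, 6 mm thick (y): an 8 mm high neck in +x, then a lip 5.5 to 11.5 mm behind the rear face that hangs 14 mm below the neck. Each lip ends in a round toe reaching 15.5 mm. Axes as the shelf
- shelf_top (a point): Centre of the upper face of the press pad on top of the same shelf, a flat 34 (x) x 36 (y) mm, 101 mm above the shelf's underside and 17 mm before the back plate's rear face; the place to press down, with no more than 25 N (more overloads the claws). Axes as the shelf's
- upright: Fixed upright: grey channel post 68 mm wide, 202 mm high, on a steel foot 150 x 130 x 12 mm; origin on the table at the foot of the post. A slotted steel strip closes its own -x side (top about 210 mm high); the shelf goes in along +x, its x axis parallel to this x axis
- strip_face (a point): Point on the strip's front face, centre line, 100 mm above the table, fixed to the post; axes as the upright. Strip 4 mm thick, two slots one above the other, each 11 mm wide, 24 mm high, lower edges 50 mm apart. The lower slot's lower edge is nominally here, but the strip is clamped with play up to 8 mm higher or lower, which no reading shows: find the slots by feel
- catch (a joint): Spring catch behind the lower slot, inside: 0 m = sprung forward (free, or snapped over a locked claw), 0.003 to 0.004 m when pushed back. Claws in, the shelf drops 5 to 7 mm until the lower toe rests on the catch; 5 to 18 N on the pad carries it past the catch, in all 9 to 10 mm further, until the necks sit on the slots' lower edges, a rigid stop
- glass: Drinking glass, 66 mm wide, 95 mm high; origin at the centre of its underside. Leave alone
- jar: Spice jar, 56 mm wide, 85 mm high; origin at the centre of its underside. Leave alone
- beaker: White plastic beaker, 60 mm wide, 60 mm high; origin at the centre of its underside. Leave alone
Not all that is in view belongs to the job. Leave any green look-alike of the part that bears shelf_blade alone.

How it is judged:
By the outcome, as a careful person would: the job done as asked, in the order asked, and still so for the second after the job is handed in, with the robot touching nothing.
It also fails if it takes over 72 s, if anything falls off the work surface, if the arm or the gripper's body presses on something with over 40 N, if the wrist force passes 120 N, or if a joint passes its speed limit or range.

## Working session

There is one attempt and no reset: what is moved stays moved. The work goes in short steps, Python scripts to look and compute and a tool call to move; the robot and the scene stay as the last step left them, time stands still between calls to the robot, and variables do not carry over. Pictures are saved under pics/ and viewed, and the job is handed in when it is done.

Besides the shell and the picture viewer there is one more tool, called after "Call:" by a JSON object that holds its "name" and its "arguments". apply_moves: Moves the arm, as the interface text tells. Its arguments: {"type":"object","properties":{"rows":{"type":"array"},"fingers":{"type":"number"}},"required":["rows"]}

```bash
mkdir -p pics
python3 - <<'E'
from rig import r
import cv2,numpy as np
s=r.sense()
for k in s: print(k,np.round(s[k],4))
for n in ["scene","side","wrist"]:
    c=r.camera(n); cv2.imwrite(f"pics/{n}0.png",c["img"][:,:,::-1])
    print(n,{k:np.round(v,4).tolist() for k,v in c.items() if k!="img"})
E
```

```text
time_s 0.0
joint_positions [ 1.0835  0.4179 -0.0103  1.6141  0.0047  1.1107 -0.053 ]
joint_velocities [ 0.0004  0.0012  0.0009  0.0019  0.0013  0.0003 -0.0009]
joint_efforts [ 1.50000e-03 -8.51264e+01  6.39900e-01 -4.25983e+01 -4.86000e-02
  1.88000e-02  2.00000e-04]
tool_pos [ 0.2693 -0.5636  0.2049]
orientation [-3.0628e+00 -6.9420e-01  6.0000e-04]
contact_force [-0.1807  0.0868  0.2004]
wrist_torque [ 0.0534  0.0009 -0.0059]
grip_width 1.0014
scene {'vfov': 51.0218, 'cx': 320.9252, 'cy': 242.0261, 'xyz': [1.1904, 0.0706, 0.9257], 'orientation': [-1.5904, -2.0389, 0.7911]}
side {'vfov': 54.5256, 'cx': 325.4204, 'cy': 240.4008, 'xyz': [0.363, 0.7862, 0.753], 'orientation': [-0.1862, 2.7387, -1.391]}
wrist {'vfov': 59.3758, 'cx': 312.6822, 'cy': 242.3851, 'hand_eye': [[0.0002, -0.9635, -0.2676, 0.0784], [1.0, 0.0001, 0.0003, 0.0003], [-0.0003, -0.2676, 0.9635, -0.1795], [0.0, 0.0, 0.0, 1.0]]}
```

View pics/scene0.png

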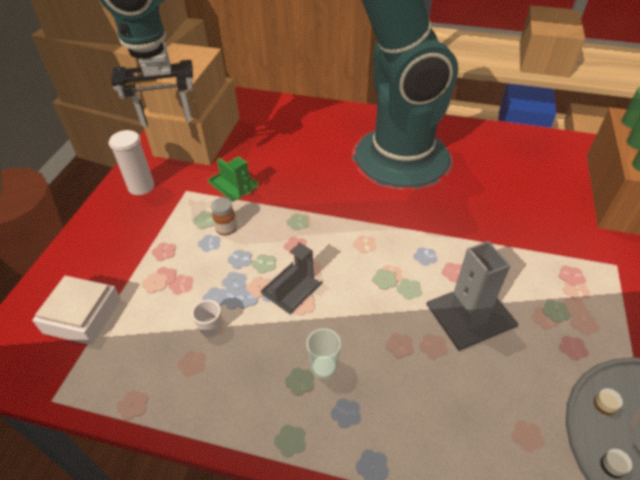

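View pics/side0.png

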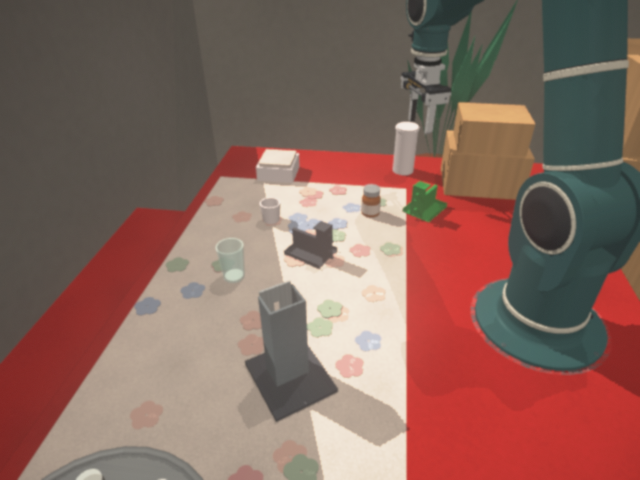

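View pics/wrist0.png

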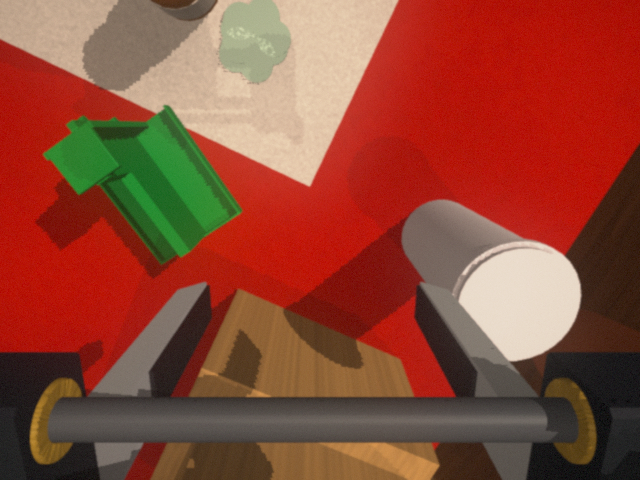

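Shelf candidates: the dark shelf at scene (292,285) / side (312,243), and the green look-alike at scene (233,178) / side (425,202). By the description I choose the dark one; now a close crop to check it.

```bash
cat > h.py <<'E'
import numpy as np, cv2
from scipy.spatial.transform import Rotation as R
from rig import r
def ext(c,s=None):
    if "xyz" in c: return R.from_rotvec(c["orientation"]).as_matrix(), np.array(c["xyz"])
    H=np.array(c["hand_eye"]); Rt=R.from_rotvec(s["orientation"]).as_matrix()
    return Rt@H[:3,:3], Rt@H[:3,3]+np.array(s["tool_pos"])
def foc(c): return 240/np.tan(np.radians(c["vfov"])/2)
def ray(c,px,s=None):
    M,o=ext(c,s); f=foc(c)
    d=M@np.array([(px[0]-c["cx"])/f,(px[1]-c["cy"])/f,1]); return o,d/np.linalg.norm(d)
def plane(c,px,z,s=None):
    o,d=ray(c,px,s); return o+d*(z-o[2])/d[2]
def proj(c,p,s=None):
    M,o=ext(c,s); q=M.T@(np.array(p)-o); f=foc(c); return np.array([c["cx"]+f*q[0]/q[2],c["cy"]+f*q[1]/q[2]])
def tri(rs):
    A=0;b=0
    for o,d in rs:
        P=np.eye(3)-np.outer(d,d); A=A+P; b=b+P@o
    return np.linalg.solve(A,b)
def snap(n,name):
    s=r.sense(); c=r.camera(n); cv2.imwrite(f"pics/{name}.png",c["img"][:,:,::-1]); return c,s
E
python3 - <<'E'
from h import *
a=cv2.imread("pics/scene0.png");b=cv2.imread("pics/side0.png")
k=dict(fx=5,fy=5,interpolation=cv2.INTER_CUBIC)
t=lambda im,x,y,w,h:cv2.resize(im[y:y+h,x:x+w],(390,int(390*h/w)),interpolation=cv2.INTER_CUBIC)
o=np.vstack([np.hstack([t(a,250,230,85,63+17),t(b,275,205,85,80)]),])
o2=np.hstack([t(a,420,230,110,130),t(b,240,275,110,130)])
cv2.imwrite("pics/crop1.png",o);cv2.imwrite("pics/crop2.png",o2)
cs=r.camera("scene");cd=r.camera("side")
for n,p,q in [("shelf",(292,290),(310,250)),("jar",(223,232),(371,214)),("beaker",(208,330),(270,221)),("glass",(324,372),(234,276)),("post",(480,300),(290,375)),("green",(235,190),(425,213))]:
    print(n,plane(cs,p,0).round(3),plane(cd,q,0).round(3))
E
```

```text
shelf [ 0.542 -0.171  0.   ] [ 0.541 -0.187  0.   ]
jar [ 0.41  -0.392  0.   ] [ 0.39  -0.385  0.   ]
beaker [ 0.688 -0.316  0.   ] [ 0.679 -0.308  0.   ]
glass [ 0.723 -0.05   0.   ] [ 0.71  -0.056  0.   ]
post [ 0.468  0.246 -0.   ] [0.513 0.218 0.   ]
green [ 0.254 -0.419 -0.   ] [ 0.231 -0.412  0.   ]
```

View pics/crop1.png

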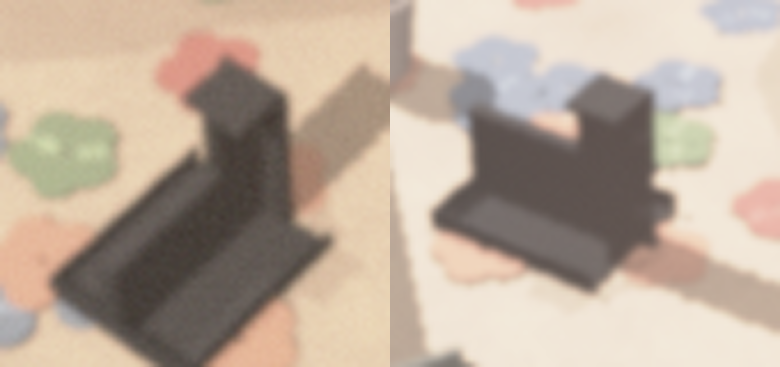

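View pics/crop2.png

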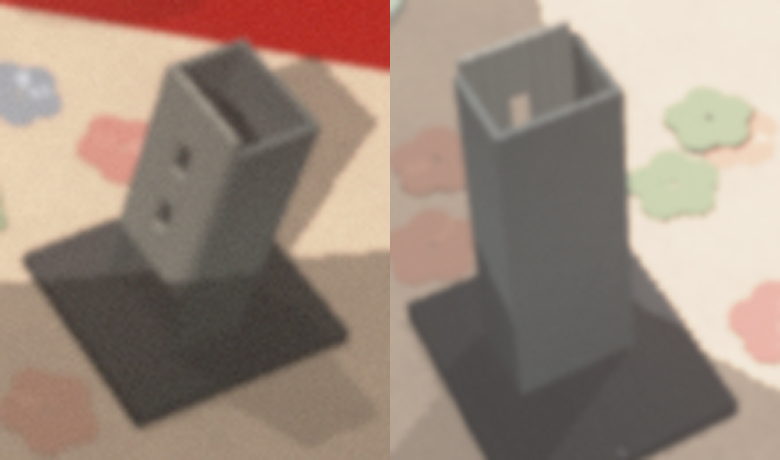

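Run:
```python
from h import *
cs=r.camera("scene")
L,B,Rr=[plane(cs,p,.014) for p in [(261.3,291.7),(291,310.5),(322,282)]]
print(L,B,Rr,np.linalg.norm(B-L),np.linalg.norm(Rr-B)); d=Rr-B;print(np.degrees(np.arctan2(d[1],d[0]))); d=B-L;print(np.degrees(np.arctan2(d[1],d[0]))+90)
# foot corners at z=.012 ; crop scale 390/110
k=110/390
P=[plane(cs,(420+x*k,230+y*k),.012) for x,y in [(25,260),(140,425),(347,335)]]
print(P,[np.linalg.norm(P[1]-P[i]) for i in (0,2)]); d=P[2]-P[1];print(np.degrees(np.arctan2(d[1],d[0])));d=P[1]-P[0];print(np.degrees(np.arctan2(d[1],d[0]))+90)
T=[plane(cs,(420+x*k,230+y*k),.206) for x,y in [(170,65),(238,150),(318,127),(240,42)]]
print(T)
```

```text
[ 0.57313853 -0.23259797  0.014     ] [ 0.6056093 -0.1534323  0.014    ] [ 0.51388906 -0.10707171  0.014     ] 0.08556607899870819 0.10277113707656964
153.185385614731
157.6984097899673
[array([0.5140287 , 0.13127044, 0.012     ]), array([0.61387063, 0.20817243, 0.012     ]), array([0.52233574, 0.32398821, 0.012     ])] [np.float64(0.12602510405602002), np.float64(0.14762091007098802)]
128.32104617602266
127.60480791030437
[array([0.51186501, 0.17969391, 0.206     ]), array([0.56257797, 0.21682232, 0.206     ]), array([0.53706002, 0.25649868, 0.206     ]), array([0.48597205, 0.21543647, 0.206     ])]
```

```bash
cat >> h.py <<'E'
def yaw(s):
    x=R.from_rotvec(s["orientation"]).as_matrix()[:,0]; return np.degrees(np.arctan2(x[1],x[0]))
def plan(tgt,yt,n,dy=None):
    """tool-axes shifts per row for a straight move, printed for the move call"""
    s=r.sense(); p=np.array(s["tool_pos"]); M=R.from_rotvec(s["orientation"]).as_matrix()
    d=(np.array(tgt)-p)/n; D=(yt-yaw(s)+180)%360-180 if dy is None else dy; w=np.radians(D)/n
    rows=[]
    for i in range(n):
        Mi=M@R.from_rotvec([0,0,-w*i]).as_matrix()
        rows.append([round(float(v),4) for v in Mi.T@d]+[round(float(-w),4)])
    print("pos",p.round(4),"yaw",round(yaw(s),2)); print(rows)
def st():
    s=r.sense(); print("t",round(s["time_s"],2),"p",np.round(s["tool_pos"],4),"yaw",round(yaw(s),2),"F",np.round(s["contact_force"],2),"T",np.round(s["wrist_torque"],2),"g",round(s["grip_width"]*94,2),"q",np.round(s["joint_positions"],2)); return s
E
python3 -c "
from h import *
plan([.589,-.191,.25],155,12,129.5)"
```

```text
pos [ 0.2694 -0.5638  0.2052] yaw 25.54
[[0.0374, -0.0165, -0.0037, -0.1884], [0.0399, -0.0092, -0.0037, -0.1884], [0.0409, -0.0016, -0.0037, -0.1884], [0.0405, 0.0061, -0.0037, -0.1884], [0.0386, 0.0135, -0.0037, -0.1884], [0.0354, 0.0205, -0.0037, -0.1884], [0.0309, 0.0268, -0.0037, -0.1884], [0.0254, 0.0321, -0.0037, -0.1884], [0.0189, 0.0363, -0.0037, -0.1884], [0.0118, 0.0392, -0.0037, -0.1884], [0.0042, 0.0407, -0.0037, -0.1884], [-0.0035, 0.0408, -0.0037, -0.1884]]
```

Call:
{"name": "apply_moves", "arguments": {"rows": [[[0.037, -0.016, -0.01, -0.18], [0.04, -0.009, -0.01, -0.18], [0.041, -0.002, -0.01, -0.18], [0.04, 0.006, -0.005, -0.18], [0.039, 0.014, -0.005, -0.18], [0.035, 0.02, -0.004, -0.18]]]}}

```text
time_s: 1.05
tool_pos: [0.4326, -0.3764, 0.2498]
orientation: [-2.24, -2.201, 0.002]
contact_force: [-0.1, -0.2, 0.0]
grip_width: 0.999
```

```bash
python3 -c "
from h import *
st();plan([.589,-.191,.25],155,7)"
```

```text
t 1.05 p [ 0.4326 -0.3764  0.2498] yaw 89.01 F [-0.12 -0.23  0.05] T [-0.09 -0.11  0.04] g 93.93 q [ 0.91  0.3  -0.31  1.68  0.1   1.17  0.56]
pos [ 0.4326 -0.3764  0.2498] yaw 89.01
[[0.0269, 0.0219, -0.0001, -0.1645], [0.0229, 0.026, -0.0001, -0.1645], [0.0184, 0.0294, -0.0001, -0.1645], [0.0133, 0.032, -0.0001, -0.1645], [0.0079, 0.0337, -0.0001, -0.1645], [0.0022, 0.0346, -0.0001, -0.1645], [-0.0035, 0.0345, -0.0001, -0.1645]]
```

Call:
{"name": "apply_moves", "arguments": {"rows": [[[0.027, 0.022, 0, -0.165], [0.023, 0.026, 0, -0.165], [0.018, 0.029, 0, -0.165], [0.013, 0.032, 0, -0.165], [0.008, 0.034, 0, -0.165], [0.002, 0.035, 0, -0.165], [-0.0035, 0.0345, 0, -0.165], [0, 0, 0, 0]]]}}

```text
time_s: 2.05
tool_pos: [0.592, -0.1789, 0.2501]
orientation: [-0.606, -3.082, -0.0]
contact_force: [-1.0, 0.1, -0.5]
grip_width: 1.002
```

```bash
python3 -c "
from h import *
st();c,s=snap('wrist','w1')"
```

```text
t 2.05 p [ 0.592  -0.1789  0.2501] yaw 157.76 F [-0.97  0.05 -0.45] T [ 0.04 -0.1   0.03] g 94.23 q [ 0.69  0.43 -0.6   1.56  0.25  1.23  1.23]
```

View pics/w1.png

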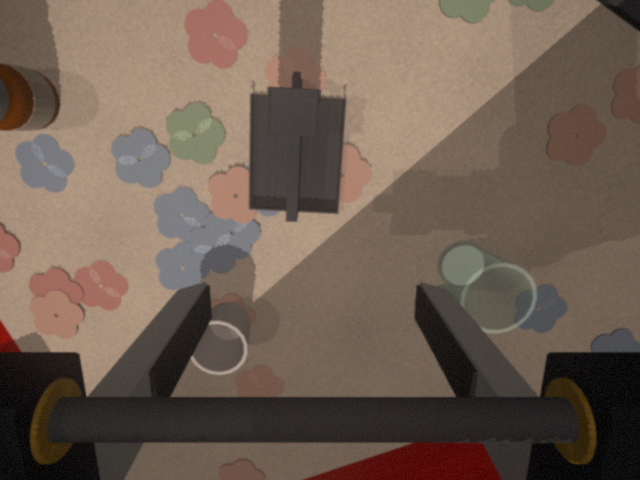

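Run:
```python
from h import *
im=cv2.imread("pics/w1.png")[50:240,220:380]
im=cv2.convertScaleAbs(im,alpha=2.2,beta=0)
cv2.imwrite("pics/w1c.png",cv2.resize(im,None,fx=3.15,fy=3.15,interpolation=cv2.INTER_CUBIC))
```

```text
(no output)
```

View pics/w1c.png

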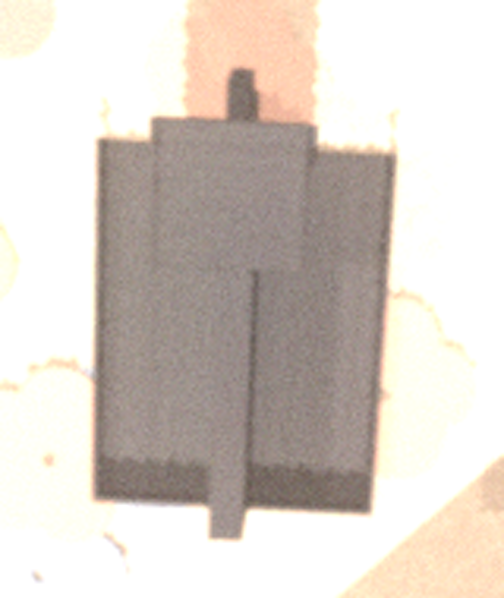

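Run:
```python
from h import *
s=r.sense(); c=r.camera("wrist")
P=lambda x,y,z:plane(c,(x/3.15+220-.0,y/3.15+50),z,s)
an=lambda a,b:round(np.degrees(np.arctan2(*(b-a)[1::-1])),2)
fl=[P(*q,.014) for q in [(95,498),(371,512),(396,153),(98,140)]]
print("floor",np.round(fl,4),[np.linalg.norm(fl[i]-fl[(i+1)%4]).round(4) for i in range(4)],an(fl[0],fl[3]),an(fl[1],fl[2]),an(fl[0],fl[1])+90)
pd=[P(*q,.101) for q in [(157,267),(300,271),(316,126),(152,117)]]
print("pad",np.round(pd,4),[np.linalg.norm(pd[i]-pd[(i+1)%4]).round(4) for i in range(4)],np.mean(pd,0),an(pd[0],pd[1])+90,an(pd[3],pd[2])+90)
b=[P(*q,.06) for q in [(210,538),(243,538),(256,270)]]
print("blade",np.round(b,4),an(b[1],b[2]),an(b[0],b[1])+90)
bm=(b[0]+b[1])/2; pc=np.mean(pd,0); print("axis",an(bm,pc),np.linalg.norm((pc-bm)[:2]))
```

```text
floor [[ 0.5694 -0.2394  0.014 ]
 [ 0.6072 -0.16    0.014 ]
 [ 0.5091 -0.1132  0.014 ]
 [ 0.4719 -0.1935  0.014 ]] [np.float64(0.088), np.float64(0.1087), np.float64(0.0885), np.float64(0.1078)] 154.79 154.53 154.59
pad [[ 0.5136 -0.1835  0.101 ]
 [ 0.5276 -0.1521  0.101 ]
 [ 0.4986 -0.1362  0.101 ]
 [ 0.4822 -0.1708  0.101 ]] [np.float64(0.0344), np.float64(0.0331), np.float64(0.0383), np.float64(0.0339)] [ 0.50548987 -0.16063945  0.101     ] 155.98000000000002 154.57
blade [[ 0.587  -0.2041  0.06  ]
 [ 0.5906 -0.1954  0.06  ]
 [ 0.5237 -0.1632  0.06  ]] 154.25 157.55
axis 154.83 0.09205201516460146
```

```bash
python3 -c "
from h import *
plan([.605,.111,.33],128,8)"
```

```text
pos [ 0.5907 -0.1817  0.25  ] yaw 157.37
[[0.0124, 0.0344, -0.01, 0.0641], [0.0146, 0.0336, -0.01, 0.0641], [0.0167, 0.0326, -0.01, 0.0641], [0.0188, 0.0314, -0.01, 0.0641], [0.0208, 0.0302, -0.01, 0.0641], [0.0227, 0.0288, -0.01, 0.0641], [0.0244, 0.0273, -0.01, 0.0641], [0.0261, 0.0256, -0.01, 0.0641]]
```

Run:
```python
from h import *
print(np.round(r.sense()["joint_velocities"],3)); st()
s=dict(tool_pos=[0.592,-.1789,.2501],orientation=[-0.606,-3.082,0])
print(yaw(s)); c=r.camera("wrist"); st()
P=lambda x,y,z:plane(c,(x/3.15+220-.0,y/3.15+50),z,s)
an=lambda a,b:round(np.degrees(np.arctan2(*(b-a)[1::-1])),2)
fl=[P(*q,.014) for q in [(95,498),(371,512),(396,153),(98,140)]]
print(np.mean(fl,0),an(fl[0],fl[3]),an(fl[1],fl[2]),an(fl[0],fl[1])+90)
pd=[P(*q,.101) for q in [(157,267),(300,271),(316,126),(152,117)]]
print(np.mean(pd,0))
```

```text
[ 0.016 -0.009  0.015  0.005 -0.001 -0.001 -0.005]
t 2.15 p [ 0.5907 -0.1817  0.25  ] yaw 157.37 F [ 0.01  0.24 -0.92] T [ 0.05 -0.14  0.06] g 93.95 q [ 0.69  0.43 -0.6   1.56  0.25  1.23  1.22]
157.7521824361069
t 2.2 p [ 0.5905 -0.1823  0.2501] yaw 157.31 F [-0.75 -0.38  0.26] T [ 0.07 -0.18 -0.01] g 93.96 q [ 0.69  0.43 -0.6   1.56  0.25  1.23  1.22]
[ 0.54028873 -0.17490014  0.014     ] 155.02 154.76 154.81
[ 0.50627686 -0.15921827  0.101     ]
```

Call:
{"name": "apply_moves", "arguments": {"rows": [[[0.012, 0.034, -0.01, 0.064], [0.015, 0.034, -0.01, 0.064], [0.017, 0.033, -0.01, 0.064], [0.019, 0.031, -0.01, 0.064], [0.021, 0.03, -0.01, 0.064], [0.023, 0.029, -0.01, 0.064], [0.024, 0.027, -0.01, 0.064], [0.026, 0.026, -0.01, 0.064], [0, 0, 0, 0], [0, 0, 0, 0]]]}}

```text
time_s: 3.45
tool_pos: [0.6085, 0.1053, 0.332]
orientation: [1.446, 2.787, -0.01]
contact_force: [-0.2, 0.3, 0.2]
grip_width: 1.001
```

Run:
```python
from h import *
st();c,s=snap('wrist','w2'); import json
json.dump({k:np.array(s[k]).tolist() for k in("tool_pos","orientation")},open("w2.json","w"));st()
```

```text
t 3.45 p [0.6085 0.1053 0.332 ] yaw 125.16 F [-0.2   0.27  0.16] T [-0.03 -0.18 -0.01] g 94.08 q [ 0.22  0.38 -0.6   1.45  0.22  1.39  0.22]
t 3.5 p [0.6085 0.1054 0.332 ] yaw 125.17 F [-0.19 -0.68  0.21] T [ 0.06 -0.07 -0.  ] g 93.84 q [ 0.22  0.38 -0.61  1.45  0.22  1.39  0.22]
```

View pics/w2.png

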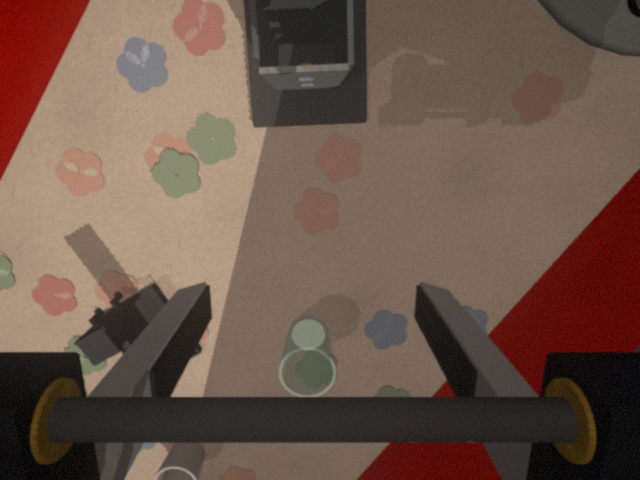

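Run:
```python
from h import *
im=cv2.imread("pics/w2.png")[0:140,230:385]
im=cv2.convertScaleAbs(im,alpha=2.0,beta=0)
cv2.imwrite("pics/w2c.png",cv2.resize(im,None,fx=4,fy=4,interpolation=cv2.INTER_CUBIC))
```

```text
(no output)
```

View pics/w2c.png

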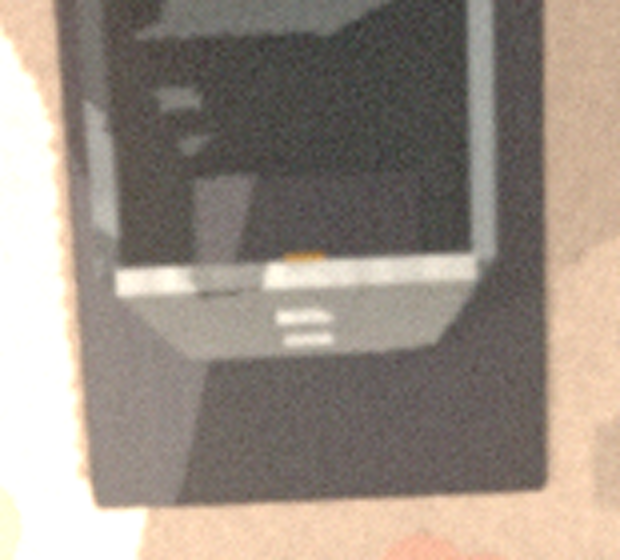

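Run:
```python
from h import *
import json
s=json.load(open("w2.json")); c=r.camera("wrist")
P=lambda x,y,z:plane(c,(x/4+230,y/4),z,s)
an=lambda a,b:round(np.degrees(np.arctan2(*(b-a)[1::-1])),2)
for n,a,b,z in [("front top",(117,297),(480,276),.21),("back top",(117,268),(476,255),.21),("post foot",(190,358),(435,343),.012),("footfront",(98,506),(546,488),.012)]:
    A=P(*a,z);B=P(*b,z); print(n,A.round(4),B.round(4),(A+B)/2,np.linalg.norm(A-B).round(4),an(A,B)+90)
A=P(98,506,.012);print("foot left",an(A,P(58,10,.012)),"right",an(P(546,488,.012),P(541,10,.012)))
print("cam",ext(c,s)[1])
# slots lateral: ray at assumed z
for q,z in [((304,317),.155),((309,339),.105),((303,257),.1)]: print(P(*q,z).round(4))
sc,_=snap("scene","sc2")
im=cv2.imread("pics/sc2.png")[235:325,440:520]
cv2.imwrite("pics/sc2c.png",cv2.resize(cv2.convertScaleAbs(im,alpha=1.6),None,fx=6.5,fy=6.5,interpolation=cv2.INTER_CUBIC))
```

```text
front top [0.516  0.1744 0.21  ] [0.5636 0.2119 0.21  ] [0.53977509 0.19316751 0.21      ] 0.0606 128.23
back top [0.5135 0.1782 0.21  ] [0.5611 0.2141 0.21  ] [0.53730544 0.19616412 0.21      ] 0.0597 127.06
post foot [0.5095 0.1756 0.012 ] [0.5632 0.2182 0.012 ] [0.53633352 0.19691863 0.012     ] 0.0685 128.45
footfront [0.5102 0.1274 0.012 ] [0.6119 0.205  0.012 ] [0.56105937 0.16619788 0.012     ] 0.1279 127.39
foot left 127.8 right 127.79
cam [0.56439943 0.17016814 0.51105809]
[0.5394 0.1934 0.155 ]
[0.5395 0.1935 0.105 ]
[0.5281 0.2073 0.1   ]
```

View pics/sc2c.png

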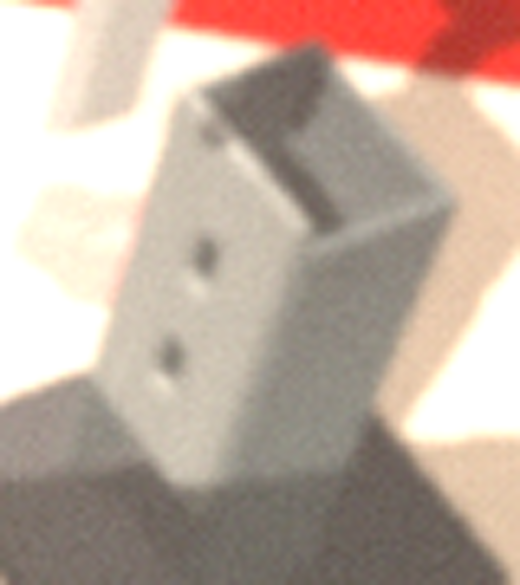

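Run:
```python
from h import *
sc=r.camera("scene"); n=np.array([np.cos(np.radians(127.8)),np.sin(np.radians(127.8)),0]); l=np.array([-n[1],n[0],0]); p0=np.array([.5395,.1934,0])
for nm,q in [("up top",(208,238)),("up bot",(200,288)),("lo top",(175,338)),("lo bot",(165,386)),("strip top l",(185,100)),("strip top r",(308,245)),("foot l",(95,385)),("foot r",(190,488))]:
    o,d=ray(sc,(440+q[0]/6.5,235+q[1]/6.5)); X=o+d*(n@(p0-o))/(n@d); print(nm,X.round(4),(l@(X-p0)).round(4))
```

```text
up top [0.5416 0.195  0.1761] -0.0027
up bot [0.5442 0.1971 0.1561] -0.006
lo top [0.542  0.1953 0.1282] -0.0032
lo bot [0.5439 0.1968 0.1066] -0.0056
strip top l [0.5223 0.18   0.2118] 0.0218
strip top r [0.5687 0.2161 0.2121] -0.037
foot l [0.5225 0.1802 0.0733] 0.0215
foot r [0.5616 0.2105 0.0815] -0.0279
```

Run:
```python
from h import *
sc=r.camera("scene")
for p in [(.5095,.1756,.012),(.5632,.2182,.012),(.516,.1744,.21),(.5636,.2119,.21),(.5102,.1274,.012),(.6119,.205,.012)]:
    q=proj(sc,p); print(q.round(1), ((q-[440,235])*6.5).round(0))
print([proj(r.camera("side"),p).round(1) for p in [(.5095,.1756,.012),(.5632,.2182,.012),(.516,.1744,.21),(.5636,.2119,.21)]])
```

```text
[447.6 305.7] [ 50. 460.]
[466.  330.2] [169. 619.]
[465.4 248. ] [165.  85.]
[484.9 270.8] [292. 233.]
[425.5 301.6] [-94. 433.]
[458.  348.7] [117. 739.]
[array([295.8, 354.2]), array([264.8, 368.2]), array([287.9, 279.2]), array([256.4, 291. ])]
```

```bash
python3 -c "
from h import *
plan([.5516,-.1802,.17],154.9,8)"
```

```text
pos [0.6084 0.1065 0.3321] yaw 125.24
[[-0.0251, -0.0264, 0.0205, -0.0647], [-0.0233, -0.028, 0.0205, -0.0647], [-0.0215, -0.0294, 0.0205, -0.0647], [-0.0195, -0.0307, 0.0205, -0.0647], [-0.0175, -0.0319, 0.0205, -0.0647], [-0.0154, -0.033, 0.0205, -0.0647], [-0.0132, -0.0339, 0.0205, -0.0647], [-0.011, -0.0347, 0.0205, -0.0647]]
```

Call:
{"name": "apply_moves", "arguments": {"rows": [[[-0.025, -0.0265, 0.015, -0.065], [-0.0235, -0.028, 0.015, -0.065], [-0.0215, -0.0295, 0.02, -0.065], [-0.0195, -0.031, 0.02, -0.065], [-0.0175, -0.032, 0.02, -0.065], [-0.0155, -0.033, 0.02, -0.065], [-0.013, -0.034, 0.02, -0.065], [-0.011, -0.035, 0.02, -0.065], [0, 0, 0, 0], [0, 0, 0, 0]]]}}

```text
time_s: 5.15
tool_pos: [0.5516, -0.1898, 0.1794]
orientation: [0.652, 3.072, -0.007]
contact_force: [0.3, 0.4, 0.7]
grip_width: 0.998
```

Run:
```python
from h import *
st();c,s=snap('wrist','w3'); import json
json.dump({k:np.array(s[k]).tolist() for k in("tool_pos","orientation")},open("w3.json","w"));st()
im=cv2.imread("pics/w3.png"); cv2.imwrite("pics/w3b.png",cv2.convertScaleAbs(im,alpha=2.0))
print(R.from_rotvec(s["orientation"]).as_matrix()[:,2])
print([proj(c,p,s).round(0) for p in [(.5516,-.1802,.06),(.5403,-.1749,.0)]])
plan([.5516,-.1802,.17],154.9,1)
```

```text
t 5.15 p [ 0.5516 -0.1898  0.1794] yaw 156.04 F [0.26 0.36 0.74] T [ 0.07 -0.15 -0.05] g 93.82 q [ 0.72  0.42 -0.58  1.73  0.27  1.06  1.21]
t 5.2 p [ 0.5515 -0.1899  0.1793] yaw 156.04 F [-0.68 -0.45 -0.79] T [-0.   -0.16 -0.03] g 93.89 q [ 0.72  0.42 -0.58  1.73  0.27  1.06  1.21]
[ 5.65701737e-04 -4.92490465e-03 -9.99987713e-01]
[array([325., 229.]), array([324., 198.])]
pos [ 0.5515 -0.1899  0.1793] yaw 156.04
[[0.0038, 0.009, 0.0093, 0.02]]
```

View pics/w3b.png

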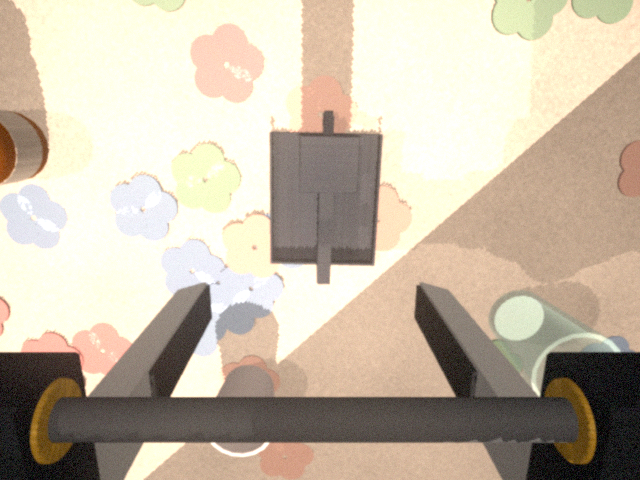

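```bash
cat > sh.py <<'E'
from h import *
import json
def an(a,b): return round(np.degrees(np.arctan2(*(b-a)[1::-1])),2)
E
python3 - <<'E'
from sh import *
s=json.load(open("w3.json")); c=r.camera("wrist")
P=lambda q,z:plane(c,q,z,s)
fl=[P(q,.014) for q in [(270,263.5),(375.5,265.5),(382,133),(271,131)]]
print(np.mean(fl,0),an(fl[0],fl[3]),an(fl[1],fl[2]),an(fl[0],fl[1])+90,[np.linalg.norm(fl[i]-fl[(i+1)%4]).round(4) for i in range(4)])
pd=[P(q,.101) for q in [(300,192),(358,193),(360,137),(299,136)]]
print(np.mean(pd,0),[np.linalg.norm(pd[i]-pd[(i+1)%4]).round(4) for i in range(4)])
b=(P((317,283),.06)+P((330,283),.06))/2; print(b,an(b,np.mean(pd,0)))
E
```

```text
[ 0.54027169 -0.17455374  0.014     ] 154.07 155.7 154.99 [np.float64(0.0911), np.float64(0.1107), np.float64(0.0879), np.float64(0.1106)]
[ 0.50620406 -0.15879439  0.101     ] [np.float64(0.0357), np.float64(0.0334), np.float64(0.0362), np.float64(0.0334)]
[ 0.58952595 -0.19798824  0.06      ] 154.81
```

Call:
{"name": "apply_moves", "arguments": {"rows": [[[0.004, 0.009, 0.02, 0.02], [0, 0, 0.03, 0], [0, 0, 0.03, 0], [0, 0, 0.03, 0], [0, 0, 0, 0], [0, 0, 0, 0]]]}}

```text
time_s: 6.0
tool_pos: [0.5561, -0.1752, 0.0714]
orientation: [0.672, 3.06, -0.008]
contact_force: [-0.7, 0.4, 1.2]
grip_width: 1.0
```

```bash
python3 -c "
from h import *
st();plan([.5515,-.1801,.023],154.9,1)"
```

```text
t 6.0 p [ 0.5561 -0.1752  0.0714] yaw 155.21 F [-0.71  0.39  1.17] T [ 0.06 -0.15  0.02] g 93.95 q [ 0.65  0.55 -0.52  1.82  0.36  0.85  1.09]
pos [ 0.5561 -0.1752  0.0714] yaw 155.21
[[0.0026, -0.0062, 0.0484, 0.0054]]
```

Call:
{"name": "apply_moves", "arguments": {"rows": [[[0.003, -0.006, 0.01, 0.005], [0, 0, 0.015, 0], [0, 0, 0.012, 0], [0, 0, 0.005, 0], [0, 0, 0, 0]]]}}

```text
time_s: 6.62
tool_pos: [0.5518, -0.1803, 0.0284]
orientation: [0.681, 3.055, -0.009]
contact_force: [-0.3, 0.2, 0.6]
grip_width: 1.0
```

```bash
python3 -c "
from h import *
st();plan([.5515,-.1801,.023],154.9,1)"
```

```text
t 6.62 p [ 0.5518 -0.1803  0.0284] yaw 154.87 F [-0.3   0.23  0.6 ] T [ 0.12 -0.1   0.07] g 93.98 q [ 0.64  0.61 -0.49  1.85  0.4   0.77  1.06]
pos [ 0.5518 -0.1803  0.0284] yaw 154.87
[[0.0004, 0.0001, 0.0054, -0.0004]]
```

Call:
{"name": "apply_moves", "arguments": {"rows": [[[0, 0, 0.0055, 0], [0, 0, 0, 0]]]}}

```text
time_s: 6.88
tool_pos: [0.5521, -0.1804, 0.0229]
orientation: [0.681, 3.055, -0.009]
contact_force: [-0.6, 0.3, 0.0]
grip_width: 0.998
```

Call:
{"name": "apply_moves", "arguments": {"rows": [[[0, 0, 0, 0], [0, 0, 0, 0], [0, 0, 0, 0], [0, 0, 0, 0], [0, 0, 0, 0], [0, 0, 0, 0]]], "fingers": 0.0}}

```text
time_s: 7.62
tool_pos: [0.5525, -0.1805, 0.0235]
orientation: [0.68, 3.054, -0.009]
contact_force: [-0.0, 0.3, 0.6]
grip_width: 0.4
```

```bash
python3 -c "
from h import *
s=st();print(R.from_rotvec(s['orientation']).as_matrix().round(4))"
```

```text
t 7.62 p [ 0.5525 -0.1805  0.0235] yaw 154.88 F [-0.05  0.27  0.59] T [ 0.08 -0.13 -0.06] g 37.64 q [ 0.63  0.62 -0.48  1.85  0.41  0.76  1.06]
[[-0.9053  0.4245  0.0113]
 [ 0.4245  0.9054 -0.0086]
 [-0.0139 -0.003  -0.9999]]
```

Call:
{"name": "apply_moves", "arguments": {"rows": [[[0, 0, 0, 0], [0, 0, 0, 0], [0, 0, 0, 0], [0, 0, 0, 0], [0, 0, 0, 0], [0, 0, 0, 0]]]}}

```text
time_s: 8.38
tool_pos: [0.5524, -0.1805, 0.0235]
orientation: [0.68, 3.054, -0.009]
contact_force: [-0.7, -0.0, 0.9]
grip_width: 0.104
```

```bash
python3 -c "
from h import *
s=st();print(R.from_rotvec(s['orientation']).as_matrix().round(4))"
```

```text
t 8.38 p [ 0.5524 -0.1805  0.0235] yaw 154.88 F [-0.69 -0.05  0.95] T [ 0.17 -0.07  0.08] g 9.74 q [ 0.63  0.62 -0.48  1.85  0.41  0.76  1.06]
[[-0.9053  0.4245  0.0113]
 [ 0.4244  0.9054 -0.0086]
 [-0.0139 -0.003  -0.9999]]
```

Call:
{"name": "apply_moves", "arguments": {"rows": [[[0, 0, -0.01, 0], [0, 0, -0.025, 0], [0, 0, -0.035, 0], [0, 0, -0.03, 0], [0, 0, 0, 0], [0, 0, 0, 0]]]}}

```text
time_s: 9.12
tool_pos: [0.5498, -0.1792, 0.1265]
orientation: [0.681, 3.057, -0.009]
contact_force: [-0.1, -0.1, -4.4]
grip_width: 0.108
```

```bash
python3 -c "
from h import *
s=st();print(R.from_rotvec(s['orientation']).as_matrix().round(4))
n=np.array([-.613,.79]);p=np.array([.5395,.1934])
t=p-n*.118;print(t);plan([*t,.17],127.8,9)
snap('wrist','w4')"
```

```text
t 9.12 p [ 0.5498 -0.1792  0.1265] yaw 154.9 F [-0.09 -0.14 -4.35] T [ 0.02 -0.17  0.01] g 10.12 q [ 0.69  0.47 -0.56  1.8   0.31  0.95  1.14]
[[-0.9055  0.4243  0.0087]
 [ 0.4242  0.9055 -0.0077]
 [-0.0111 -0.0033 -0.9999]]
[0.611834 0.10018 ]
pos [ 0.5498 -0.1792  0.1265] yaw 154.9
[[0.0069, 0.031, -0.005, 0.0525], [0.0085, 0.0306, -0.005, 0.0525], [0.0101, 0.0301, -0.005, 0.0525], [0.0117, 0.0296, -0.005, 0.0525], [0.0132, 0.0289, -0.005, 0.0525], [0.0147, 0.0282, -0.005, 0.0525], [0.0162, 0.0274, -0.005, 0.0525], [0.0176, 0.0265, -0.005, 0.0525], [0.0189, 0.0255, -0.005, 0.0525]]
```

View pics/w4.png

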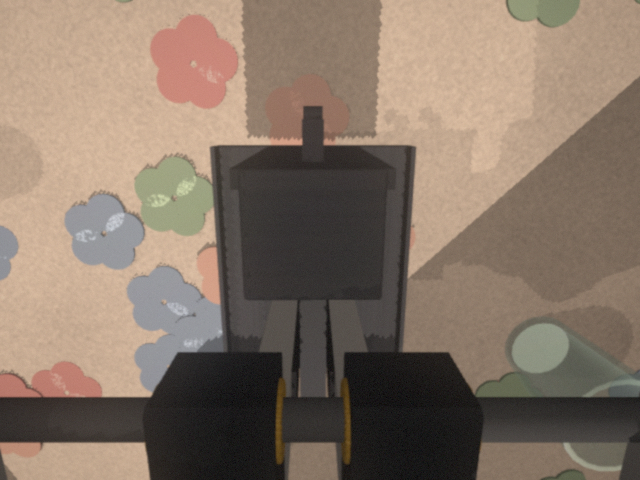

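Call:
{"name": "apply_moves", "arguments": {"rows": [[[0.007, 0.031, -0.005, 0.053], [0.0085, 0.0305, -0.005, 0.053], [0.01, 0.03, -0.005, 0.053], [0.0115, 0.0295, -0.005, 0.053], [0.013, 0.029, -0.005, 0.053], [0.0145, 0.028, -0.005, 0.053], [0.016, 0.0275, -0.005, 0.053], [0.014, 0.02, -0.005, 0.053], [0.01, 0.015, -0.005, 0.04], [0, 0, 0, 0], [0, 0, 0, 0], [0, 0, 0, 0]]]}}

```text
time_s: 10.68
tool_pos: [0.6057, 0.0848, 0.1559]
orientation: [-1.388, -2.809, 0.018]
contact_force: [0.1, -0.2, -4.3]
grip_width: 0.101
```

```bash
python3 -c "
from sh import *
s=st();print(R.from_rotvec(s['orientation']).as_matrix().round(4))
c,s=snap('wrist','w5')
json.dump({k:np.array(s[k]).tolist() for k in('tool_pos','orientation')},open('w5.json','w'));st()
n=np.array([-.613,.79]);p=np.array([.5395,.1934])
d=np.array(s['tool_pos'])[:2]-p; print('along',n@d,'lat',np.array([-n[1],n[0]])@d)
"
```

```text
t 10.68 p [0.6057 0.0848 0.1559] yaw 127.43 F [ 0.07 -0.24 -4.31] T [-0.02 -0.16 -0.03] g 9.48 q [ 0.19  0.5  -0.51  1.67  0.28  1.06  0.24]
[[-0.6078  0.794  -0.0123]
 [ 0.7941  0.6078 -0.0064]
 [ 0.0024 -0.0137 -0.9999]]
t 10.72 p [0.6056 0.0847 0.1559] yaw 127.41 F [ 0.06 -0.02 -2.97] T [-0.1  -0.17 -0.02] g 10.22 q [ 0.19  0.5  -0.51  1.67  0.28  1.06  0.24]
along -0.12632181677267212 lat 0.014285979202423249
```

View pics/w5.png

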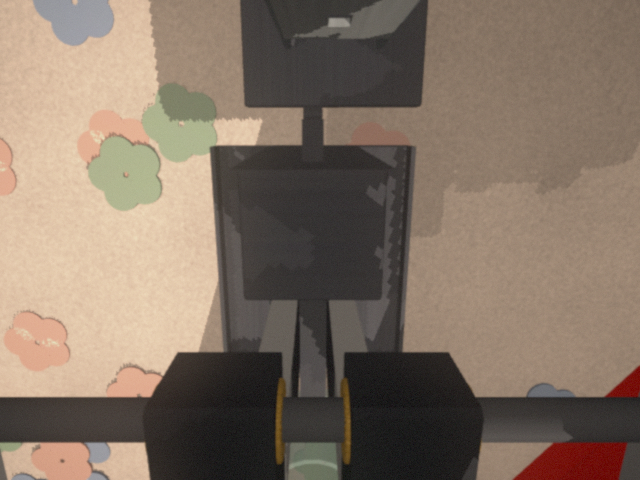

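Call:
{"name": "apply_moves", "arguments": {"rows": [[[0.002, 0.007, 0.012, 0.0], [0.002, 0.006, 0.012, -0.003], [0, 0, 0, -0.003], [0, 0, 0, 0], [0, 0, 0, 0]]]}}

```text
time_s: 11.35
tool_pos: [0.6135, 0.0955, 0.1293]
orientation: [-1.379, -2.812, 0.019]
contact_force: [-0.3, 1.2, -3.4]
grip_width: 0.101
```

```bash
cat >> sh.py <<'E'
n=np.array([-.613,.79]);p0=np.array([.5395,.1934])
def ap():
    s=st(); M=R.from_rotvec(s['orientation']).as_matrix(); d=np.array(s['tool_pos'])[:2]-p0
    F=np.array(s['contact_force'])[:2]; l=np.array([-n[1],n[0]])
    print('along %.4f lat %.4f z %.4f | pitch %.4f roll %.4f | Fx %.2f Fy %.2f Fz %.2f'%(n@d,l@d,s['tool_pos'][2],M[2,0]+.0139,M[2,1]+.003,n@F,l@F,s['contact_force'][2])); return s
E
python3 -c "
from sh import *
ap()"
```

```text
t 11.35 p [0.6135 0.0955 0.1293] yaw 127.75 F [-0.27  1.17 -3.43] T [-0.1  -0.25  0.01] g 9.48 q [ 0.16  0.55 -0.5   1.67  0.3   1.02  0.22]
along -0.1227 lat 0.0015 z 0.1293 | pitch 0.0168 roll -0.0117 | Fx 1.10 Fy -0.51 Fz -3.43
```

Call:
{"name": "apply_moves", "arguments": {"rows": [[[0.005, 0.0015, 0, 0.0], [0, 0, 0, 0], [0, 0, 0, 0]]]}}

```text
time_s: 11.72
tool_pos: [0.6118, 0.1007, 0.13]
orientation: [-1.38, -2.813, 0.018]
contact_force: [-0.7, -0.3, -4.3]
grip_width: 0.103
```

```bash
python3 -c "
from sh import *
ap();c,s=snap('wrist','w6')
im=cv2.imread('pics/w6.png')[0:180,220:420];cv2.imwrite('pics/w6c.png',cv2.resize(cv2.convertScaleAbs(im,alpha=2.5),None,fx=3.3,fy=3.3,interpolation=cv2.INTER_CUBIC))
c,s=snap('scene','sc6')
im=cv2.imread('pics/sc6.png')[180:350,380:540];cv2.imwrite('pics/sc6c.png',cv2.resize(cv2.convertScaleAbs(im,alpha=1.5),None,fx=3.5,fy=3.5,interpolation=cv2.INTER_CUBIC))
"
```

```text
t 11.72 p [0.6118 0.1007 0.13  ] yaw 127.74 F [-0.72 -0.32 -4.25] T [-0.07 -0.22 -0.02] g 9.67 q [ 0.16  0.54 -0.5   1.67  0.3   1.02  0.21]
along -0.1175 lat -0.0002 z 0.1300 | pitch 0.0161 roll -0.0108 | Fx 0.19 Fy 0.76 Fz -4.25
```

View pics/w6c.png

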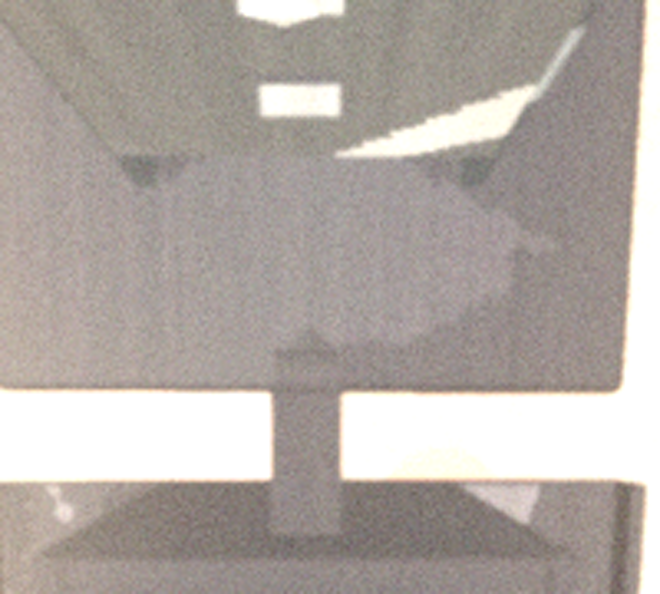

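View pics/sc6c.png

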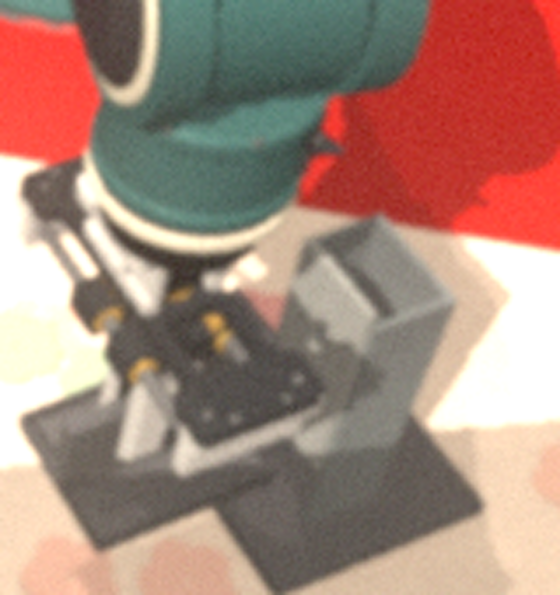

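Run:
```python
from sh import *
s=r.sense(); c=r.camera("wrist"); print(s["tool_pos"])
M,o=ext(c,s); n3=np.array([n[0],n[1],0])
g=cv2.imread("pics/w6.png").mean(2)
col=g[:60,300:322].mean(1); print(col.round(0).astype(int))
def t(row,colp):
    _,d=ray(c,(colp,row),s); return (n3@d)/-d[2]
import itertools
for r1,r2 in [(35.5,4.8),(35.5,5.2),(35,5),(36,5)]:
    t1=t(r1,311);t2=t(r2,308)
    # h=t1*D1=t2*(D1-.05)
    D=.05*t2/(t2-t1); print(r1,r2,"z",o[2]-D,"h",t1*D,"face along",n@(o[:2]-p0)+t1*D)
for hoff in (-.002,0,.002):
    h=-(n@(o[:2]-p0))+hoff; print(hoff,o[2]-h/t(35.5,311),o[2]-h/t(5,308))
```

```text
[0.6117199  0.10074785 0.12989553]
[125 129 132 129 112  91  78  69  62  60  59  60  60  60  60  61  60  60
  60  60  60  60  59  57  62  78  98 104 103 104 103 104 103 103  95  76
  63  60  60  60  60  60  60  61  60  61  61  63  64  64  64  64  63  64
  64  63  64  64  64  64]
35.5 4.8 z 0.10065166745744739 h 0.03973000530236963 face along -0.0006323558001558108
35.5 5.2 z 0.09859115252552475 h 0.04012186875350192 face along -0.0002404923490235203
35 5 z 0.09606947356778817 h 0.040813017396887426 face along 0.00045065629436198684
36 5 z 0.1030721112062134 h 0.03906493127891271 face along -0.0012974298236127293
-0.002 0.10784307887178979 0.15588652881997753
0 0.09732658428180554 0.1478747523217598
0.002 0.0868100896918213 0.1398629758235421
```

Call:
{"name": "apply_moves", "arguments": {"rows": [[[0.009, -0.001, 0.004, 0.0], [0.009, 0, 0.003, 0], [0.006, 0, 0, 0], [0, 0, 0, 0], [0, 0, 0, 0]]]}}

```text
time_s: 12.5
tool_pos: [0.5947, 0.1207, 0.1224]
orientation: [-1.379, -2.813, 0.018]
contact_force: [-0.3, 0.2, -4.2]
grip_width: 0.109
```

```bash
python3 -c "
from sh import *
ap()"
```

```text
t 12.5 p [0.5947 0.1207 0.1224] yaw 127.78 F [-0.33  0.18 -4.19] T [-0.09 -0.18  0.01] g 10.2 q [ 0.13  0.53 -0.51  1.71  0.3   0.99  0.17]
along -0.0912 lat 0.0009 z 0.1224 | pitch 0.0165 roll -0.0111 | Fx 0.34 Fy 0.15 Fz -4.19
```

Call:
{"name": "apply_moves", "arguments": {"rows": [[[0.002, 0, 0, 0], [0.002, 0, 0, 0], [0.002, 0, 0, 0]]]}}

```text
time_s: 12.88
tool_pos: [0.5911, 0.1252, 0.1224]
orientation: [-1.38, -2.813, 0.018]
contact_force: [0.7, 0.7, -4.1]
grip_width: 0.107
```

```bash
python3 -c "
from sh import *
ap()"
```

```text
t 12.88 p [0.5911 0.1252 0.1224] yaw 127.73 F [ 0.66  0.68 -4.08] T [-0.11 -0.16  0.03] g 10.1 q [ 0.12  0.53 -0.51  1.72  0.3   0.99  0.16]
along -0.0855 lat 0.0010 z 0.1224 | pitch 0.0163 roll -0.0109 | Fx 0.14 Fy -0.94 Fz -4.08
```

Call:
{"name": "apply_moves", "arguments": {"rows": [[[0.002, 0, 0, 0], [0.0015, 0, 0, 0]]]}}

```text
time_s: 13.12
tool_pos: [0.5888, 0.1283, 0.1224]
orientation: [-1.38, -2.813, 0.018]
contact_force: [0.1, 0.1, -4.4]
grip_width: 0.104
```

```bash
python3 -c "
from sh import *
ap()"
```

```text
t 13.12 p [0.5888 0.1283 0.1224] yaw 127.73 F [ 0.13  0.14 -4.41] T [-0.04 -0.26 -0.01] g 9.82 q [ 0.12  0.52 -0.51  1.72  0.3   0.99  0.15]
along -0.0817 lat 0.0010 z 0.1224 | pitch 0.0163 roll -0.0109 | Fx 0.03 Fy -0.18 Fz -4.41
```

Call:
{"name": "apply_moves", "arguments": {"rows": [[[0.0015, 0, 0, 0], [0.0015, 0, 0, 0]]]}}

```text
time_s: 13.38
tool_pos: [0.5877, 0.1297, 0.1226]
orientation: [-1.382, -2.814, 0.019]
contact_force: [6.5, -9.3, -3.1]
grip_width: 0.106
```

```bash
python3 -c "
from sh import *
ap()"
```

```text
t 13.38 p [0.5877 0.1297 0.1226] yaw 127.68 F [ 6.45 -9.32 -3.11] T [-2.06 -1.71  0.06] g 9.95 q [ 0.12  0.52 -0.51  1.72  0.3   0.99  0.15]
along -0.0799 lat 0.0010 z 0.1226 | pitch 0.0145 roll -0.0106 | Fx -11.31 Fy 0.61 Fz -3.11
```

Call:
{"name": "apply_moves", "arguments": {"rows": [[[-0.001, 0, 0, 0], [0.0003, 0, 0.0007, 0], [0.0003, 0, 0.0007, 0]]]}}

```text
time_s: 13.75
tool_pos: [0.5878, 0.1295, 0.1212]
orientation: [-1.382, -2.814, 0.018]
contact_force: [1.5, -0.3, -3.5]
grip_width: 0.107
```

```bash
python3 -c "
from sh import *
ap()"
```

```text
t 13.75 p [0.5878 0.1295 0.1212] yaw 127.68 F [ 1.5  -0.26 -3.49] T [-0.19 -0.31  0.01] g 10.03 q [ 0.12  0.52 -0.51  1.72  0.3   0.99  0.14]
along -0.0801 lat 0.0010 z 0.1212 | pitch 0.0147 roll -0.0105 | Fx -1.12 Fy -1.03 Fz -3.49
```

Call:
{"name": "apply_moves", "arguments": {"rows": [[[0.0004, 0, 0.0006, 0], [0.0004, 0, 0.0006, 0]]]}}

```text
time_s: 14.0
tool_pos: [0.5877, 0.1295, 0.12]
orientation: [-1.383, -2.814, 0.019]
contact_force: [3.3, -2.9, -2.7]
grip_width: 0.105
```

```bash
python3 -c "
from sh import *
ap()"
```

```text
t 14.0 p [0.5877 0.1295 0.12  ] yaw 127.65 F [ 3.28 -2.95 -2.69] T [-0.76 -0.77  0.03] g 9.87 q [ 0.11  0.53 -0.51  1.73  0.3   0.98  0.14]
along -0.0800 lat 0.0010 z 0.1200 | pitch 0.0138 roll -0.0103 | Fx -4.34 Fy -0.78 Fz -2.69
```

Call:
{"name": "apply_moves", "arguments": {"rows": [[[0.0004, 0, 0.0006, 0], [0.0004, 0, 0.0006, 0]]]}}

```text
time_s: 14.25
tool_pos: [0.5877, 0.1296, 0.1189]
orientation: [-1.384, -2.815, 0.019]
contact_force: [2.9, -4.1, -2.3]
grip_width: 0.104
```

```bash
python3 -c "
from sh import *
ap()"
```

```text
t 14.25 p [0.5877 0.1296 0.1189] yaw 127.62 F [ 2.89 -4.14 -2.33] T [-0.95 -0.82  0.04] g 9.8 q [ 0.11  0.53 -0.51  1.73  0.31  0.98  0.14]
along -0.0799 lat 0.0010 z 0.1189 | pitch 0.0129 roll -0.0100 | Fx -5.04 Fy 0.25 Fz -2.33
```

Call:
{"name": "apply_moves", "arguments": {"rows": [[[0.0003, 0, 0.0006, 0], [0.0004, 0, 0.0006, 0]]]}}

```text
time_s: 14.5
tool_pos: [0.5877, 0.1296, 0.1178]
orientation: [-1.386, -2.815, 0.019]
contact_force: [4.0, -4.2, -2.6]
grip_width: 0.105
```

```bash
python3 -c "
from sh import *
ap()"
```

```text
t 14.5 p [0.5877 0.1296 0.1178] yaw 127.58 F [ 4.03 -4.17 -2.65] T [-1.08 -0.98 -0.01] g 9.91 q [ 0.11  0.53 -0.51  1.73  0.31  0.98  0.14]
along -0.0799 lat 0.0010 z 0.1178 | pitch 0.0120 roll -0.0097 | Fx -5.76 Fy -0.63 Fz -2.65
```

Call:
{"name": "apply_moves", "arguments": {"rows": [[[0.0003, 0, 0.0006, 0], [0.0004, 0, 0.0006, 0]]]}}

```text
time_s: 14.75
tool_pos: [0.5877, 0.1297, 0.1167]
orientation: [-1.387, -2.815, 0.019]
contact_force: [4.2, -3.7, -1.3]
grip_width: 0.104
```

```bash
python3 -c "
from sh import *
ap()"
```

```text
t 14.75 p [0.5877 0.1297 0.1167] yaw 127.55 F [ 4.19 -3.68 -1.28] T [-1.04 -0.97  0.05] g 9.73 q [ 0.11  0.53 -0.51  1.73  0.31  0.97  0.14]
along -0.0798 lat 0.0010 z 0.1167 | pitch 0.0112 roll -0.0093 | Fx -5.47 Fy -1.06 Fz -1.28
```

Call:
{"name": "apply_moves", "arguments": {"rows": [[[0.0003, 0, 0.0006, 0], [0.0004, 0, 0.0006, 0]]]}}

```text
time_s: 15.0
tool_pos: [0.5875, 0.1298, 0.1156]
orientation: [-1.388, -2.816, 0.019]
contact_force: [3.7, -3.6, -1.6]
grip_width: 0.105
```

```bash
python3 -c "
from sh import *
ap()"
```

```text
t 15.0 p [0.5875 0.1298 0.1156] yaw 127.52 F [ 3.73 -3.65 -1.64] T [-0.98 -0.91 -0.02] g 9.87 q [ 0.11  0.53 -0.51  1.73  0.31  0.97  0.13]
along -0.0797 lat 0.0010 z 0.1156 | pitch 0.0106 roll -0.0091 | Fx -5.17 Fy -0.72 Fz -1.64
```

Call:
{"name": "apply_moves", "arguments": {"rows": [[[0.0003, 0, 0.0006, 0], [0.0004, 0, 0.0006, 0]]]}}

```text
time_s: 15.25
tool_pos: [0.5871, 0.1303, 0.1143]
orientation: [-1.388, -2.816, 0.019]
contact_force: [-0.2, -0.0, -3.7]
grip_width: 0.1
```

```bash
python3 -c "
from sh import *
ap()"
```

```text
t 15.25 p [0.5871 0.1303 0.1143] yaw 127.51 F [-0.17 -0.05 -3.71] T [-0.15 -0.26 -0.01] g 9.44 q [ 0.11  0.53 -0.51  1.73  0.31  0.97  0.13]
along -0.0790 lat 0.0010 z 0.1143 | pitch 0.0105 roll -0.0091 | Fx 0.06 Fy 0.16 Fz -3.71
```

Call:
{"name": "apply_moves", "arguments": {"rows": [[[0.001, 0, 0.0001, 0], [0.001, 0, 0, 0]]]}}

```text
time_s: 15.5
tool_pos: [0.585, 0.133, 0.1138]
orientation: [-1.386, -2.815, 0.019]
contact_force: [-1.0, -0.2, -3.6]
grip_width: 0.103
```

```bash
python3 -c "
from sh import *
ap()"
```

```text
t 15.5 p [0.585  0.133  0.1138] yaw 127.57 F [-1.02 -0.21 -3.6 ] T [-0.09 -0.17 -0.02] g 9.71 q [ 0.11  0.53 -0.51  1.74  0.31  0.97  0.13]
along -0.0756 lat 0.0011 z 0.1138 | pitch 0.0121 roll -0.0097 | Fx 0.46 Fy 0.93 Fz -3.60
```

Call:
{"name": "apply_moves", "arguments": {"rows": [[[0.001, 0, 0, 0], [0.001, 0, 0, 0]]]}}

```text
time_s: 15.75
tool_pos: [0.5834, 0.1352, 0.1138]
orientation: [-1.385, -2.815, 0.019]
contact_force: [0.1, -0.2, -3.4]
grip_width: 0.1
```

```bash
python3 -c "
from sh import *
ap()"
```

```text
t 15.75 p [0.5834 0.1352 0.1138] yaw 127.6 F [ 0.07 -0.16 -3.44] T [-0.04 -0.17 -0.02] g 9.43 q [ 0.1   0.53 -0.51  1.74  0.31  0.97  0.13]
along -0.0729 lat 0.0010 z 0.1138 | pitch 0.0126 roll -0.0098 | Fx -0.17 Fy 0.04 Fz -3.44
```

Call:
{"name": "apply_moves", "arguments": {"rows": [[[0.0012, 0, 0, 0], [0.0008, 0, 0, 0]]]}}

```text
time_s: 16.0
tool_pos: [0.582, 0.137, 0.1138]
orientation: [-1.385, -2.815, 0.019]
contact_force: [0.7, 0.4, -3.3]
grip_width: 0.102
```

```bash
python3 -c "
from sh import *
ap()"
```

```text
t 16.0 p [0.582  0.137  0.1138] yaw 127.61 F [ 0.65  0.4  -3.33] T [-0.1  -0.21  0.02] g 9.59 q [ 0.1   0.53 -0.51  1.74  0.31  0.97  0.12]
along -0.0706 lat 0.0010 z 0.1138 | pitch 0.0127 roll -0.0098 | Fx -0.08 Fy -0.76 Fz -3.33
```

Call:
{"name": "apply_moves", "arguments": {"rows": [[[0.0007, 0, 0, 0], [0.0005, 0, 0, 0]]]}}

```text
time_s: 16.25
tool_pos: [0.5812, 0.138, 0.1138]
orientation: [-1.385, -2.815, 0.019]
contact_force: [-0.2, 0.3, -4.5]
grip_width: 0.107
```

```bash
python3 -c "
from sh import *
ap()"
```

```text
t 16.25 p [0.5812 0.138  0.1138] yaw 127.61 F [-0.21  0.26 -4.45] T [-0.01 -0.17 -0.01] g 10.07 q [ 0.1   0.53 -0.51  1.74  0.31  0.97  0.12]
along -0.0693 lat 0.0010 z 0.1138 | pitch 0.0127 roll -0.0098 | Fx 0.33 Fy 0.01 Fz -4.45
```

Call:
{"name": "apply_moves", "arguments": {"rows": [[[0.0005, 0, 0, 0], [0.0005, 0, 0, 0]]]}}

```text
time_s: 16.5
tool_pos: [0.5809, 0.1383, 0.1139]
orientation: [-1.386, -2.815, 0.019]
contact_force: [1.3, -2.9, -3.8]
grip_width: 0.105
```

```bash
python3 -c "
from sh import *
ap()"
```

```text
t 16.5 p [0.5809 0.1383 0.1139] yaw 127.58 F [ 1.29 -2.91 -3.8 ] T [-0.79 -0.7  -0.1 ] g 9.83 q [ 0.1   0.52 -0.51  1.74  0.31  0.97  0.12]
along -0.0689 lat 0.0011 z 0.1139 | pitch 0.0120 roll -0.0097 | Fx -3.09 Fy 0.76 Fz -3.80
```

Call:
{"name": "apply_moves", "arguments": {"rows": [[[-0.0004, 0, 0.001, 0], [0, 0, 0.001, 0], [0, 0, 0.001, 0]]]}}

```text
time_s: 16.88
tool_pos: [0.581, 0.1383, 0.1107]
orientation: [-1.385, -2.815, 0.019]
contact_force: [1.4, -0.9, -3.2]
grip_width: 0.104
```

```bash
python3 -c "
from sh import *
ap()"
```

```text
t 16.88 p [0.581  0.1383 0.1107] yaw 127.59 F [ 1.39 -0.87 -3.15] T [-0.24 -0.31  0.02] g 9.81 q [ 0.1   0.53 -0.51  1.75  0.31  0.96  0.12]
along -0.0690 lat 0.0011 z 0.1107 | pitch 0.0124 roll -0.0097 | Fx -1.54 Fy -0.57 Fz -3.15
```

Dropped 3 mm with no resistance; the lips are behind the strip.

Call:
{"name": "apply_moves", "arguments": {"rows": [[[0, 0, 0.0008, 0], [0, 0, 0.0008, 0]]]}}

```text
time_s: 17.12
tool_pos: [0.5815, 0.1379, 0.1093]
orientation: [-1.386, -2.815, 0.019]
contact_force: [1.1, -1.3, -0.7]
grip_width: 0.104
```

```bash
python3 -c "
from sh import *
ap()"
```

```text
t 17.12 p [0.5815 0.1379 0.1093] yaw 127.57 F [ 1.08 -1.28 -0.68] T [-0.5  -0.49  0.03] g 9.81 q [ 0.1   0.53 -0.51  1.75  0.31  0.96  0.12]
along -0.0696 lat 0.0008 z 0.1093 | pitch 0.0116 roll -0.0091 | Fx -1.67 Fy -0.07 Fz -0.68
```

Call:
{"name": "apply_moves", "arguments": {"rows": [[[0, 0, 0.0008, 0], [0, 0, 0.0006, 0]]]}}

```text
time_s: 17.38
tool_pos: [0.5819, 0.1378, 0.1082]
orientation: [-1.387, -2.816, 0.018]
contact_force: [0.3, -2.4, 3.4]
grip_width: 0.102
```

```bash
python3 -c "
from sh import *
ap()"
```

```text
t 17.38 p [0.5819 0.1378 0.1082] yaw 127.56 F [ 0.31 -2.39  3.4 ] T [-0.24 -0.05  0.1 ] g 9.58 q [ 0.1   0.53 -0.51  1.75  0.31  0.95  0.12]
along -0.0699 lat 0.0006 z 0.1082 | pitch 0.0112 roll -0.0084 | Fx -2.07 Fy 1.22 Fz 3.40
```

Call:
{"name": "apply_moves", "arguments": {"rows": [[[0, 0, -0.0005, 0], [0, 0, 0, 0]]]}}

```text
time_s: 17.62
tool_pos: [0.5818, 0.1377, 0.1086]
orientation: [-1.387, -2.816, 0.018]
contact_force: [1.5, -2.2, -1.2]
grip_width: 0.109
```

Call:
{"name": "apply_moves", "arguments": {"rows": [[[0, 0, 0, 0], [0, 0, 0, 0], [0, 0, 0, 0]]], "fingers": 0.03}}

```text
time_s: 18.0
tool_pos: [0.5814, 0.1386, 0.1086]
orientation: [-1.386, -2.816, 0.017]
contact_force: [0.0, 0.3, 0.1]
grip_width: 0.315
```

```bash
python3 -c "
from sh import *
ap();c,s=snap('wrist','w7')
c,s=snap('scene','sc7')
im=cv2.imread('pics/sc7.png')[180:350,380:540];cv2.imwrite('pics/sc7c.png',cv2.resize(cv2.convertScaleAbs(im,alpha=1.5),None,fx=3.5,fy=3.5,interpolation=cv2.INTER_CUBIC))
"
```

```text
t 18.0 p [0.5814 0.1386 0.1086] yaw 127.6 F [0.01 0.26 0.14] T [ 0.01 -0.15 -0.01] g 29.64 q [ 0.1   0.53 -0.51  1.75  0.31  0.96  0.12]
along -0.0690 lat 0.0005 z 0.1086 | pitch 0.0120 roll -0.0085 | Fx 0.20 Fy -0.17 Fz 0.14
```

View pics/sc7c.png

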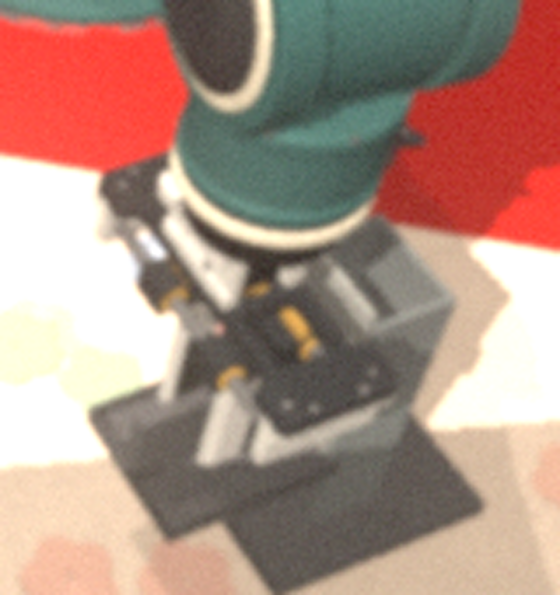

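View pics/w7.png

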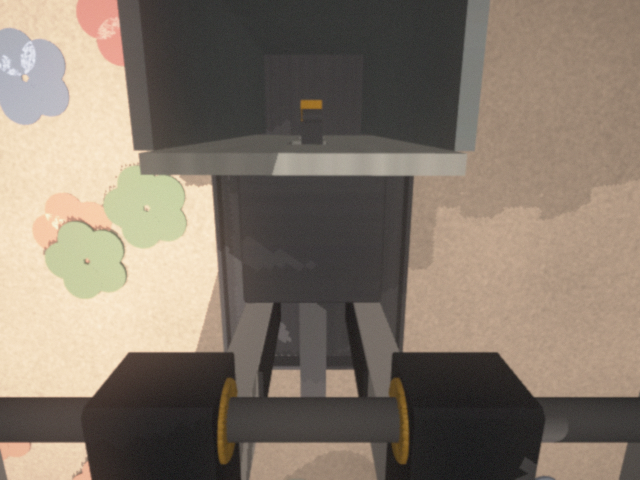

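Call:
{"name": "apply_moves", "arguments": {"rows": [[[0, 0, -0.006, 0], [0, 0, -0.02, 0], [0, 0, -0.03, 0], [0, 0, -0.03, 0], [0, 0, -0.02, 0], [0, 0, 0, 0]]]}}

```text
time_s: 18.85
tool_pos: [0.5828, 0.1402, 0.2243]
orientation: [-1.386, -2.819, 0.013]
contact_force: [-0.1, -0.8, -0.1]
grip_width: 0.322
```

Call:
{"name": "apply_moves", "arguments": {"rows": [[[0, 0, 0, 0], [0, 0, 0, 0]]], "fingers": 0.0}}

```text
time_s: 19.1
tool_pos: [0.5824, 0.14, 0.2239]
orientation: [-1.386, -2.818, 0.014]
contact_force: [0.1, -0.2, -0.6]
grip_width: 0.14
```

```bash
python3 -c "
from sh import *
ap();c,s=snap('wrist','w8');json.dump({k:np.array(s[k]).tolist() for k in('tool_pos','orientation')},open('w8.json','w'))
c,s=snap('side','sd8')
im=cv2.imread('pics/sd8.png')[200:420,200:400];cv2.imwrite('pics/sd8c.png',cv2.resize(cv2.convertScaleAbs(im,alpha=1.5),None,fx=2.7,fy=2.7,interpolation=cv2.INTER_CUBIC))
"
```

```text
t 19.1 p [0.5824 0.14   0.2239] yaw 127.64 F [ 0.15 -0.23 -0.55] T [ 0.04 -0.12  0.04] g 13.19 q [ 0.13  0.41 -0.55  1.64  0.23  1.17  0.18]
along -0.0684 lat -0.0012 z 0.2239 | pitch 0.0108 roll -0.0055 | Fx -0.28 Fy 0.03 Fz -0.55
```

View pics/w8.png

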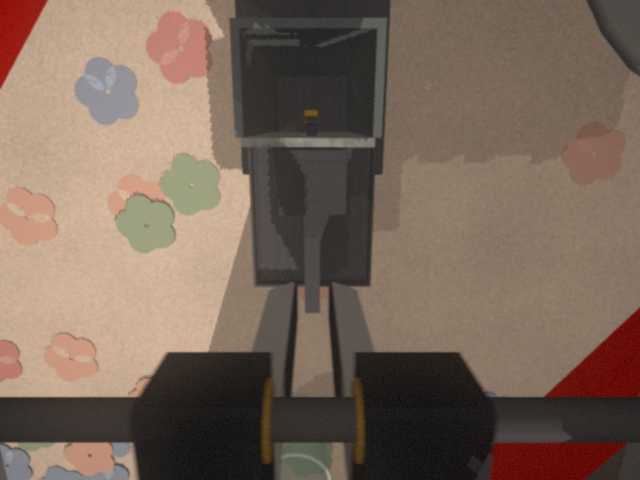

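View pics/sd8c.png

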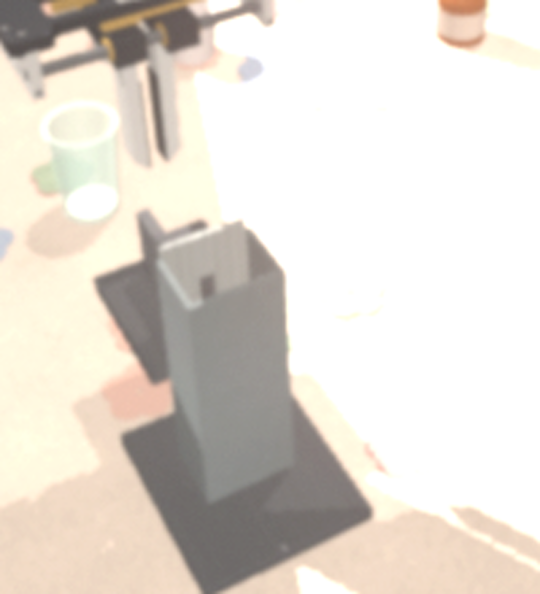

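Run:
```python
from sh import *
s=json.load(open('w8.json'));c=r.camera('wrist'); l=np.array([-n[1],n[0]])
for z in (.182,.187):
  for q in [(278,214),(346,214),(312,148)]:
    X=plane(c,q,z,s); d=X[:2]-p0; print(z,q,'along %.4f lat %.4f'%(n@d,l@d))
im=cv2.imread('pics/w8.png')[90:230,230:400]
cv2.imwrite('pics/w8c.png',cv2.resize(cv2.convertScaleAbs(im,alpha=2.5),None,fx=4,fy=4,interpolation=cv2.INTER_CUBIC))
ap()
```

```text
0.182 (278, 214) along -0.0368 lat 0.0172
0.182 (346, 214) along -0.0368 lat -0.0192
0.182 (312, 148) along -0.0023 lat -0.0011
0.187 (278, 214) along -0.0357 lat 0.0168
0.187 (346, 214) along -0.0358 lat -0.0188
0.187 (312, 148) along -0.0020 lat -0.0012
t 19.25 p [0.5824 0.1401 0.2238] yaw 127.64 F [ 0.27  0.52 -0.92] T [ 0.02 -0.14 -0.01] g 1.91 q [ 0.13  0.41 -0.55  1.64  0.23  1.17  0.18]
along -0.0684 lat -0.0012 z 0.2238 | pitch 0.0110 roll -0.0056 | Fx 0.25 Fy -0.53 Fz -0.92
```

View pics/w8c.png

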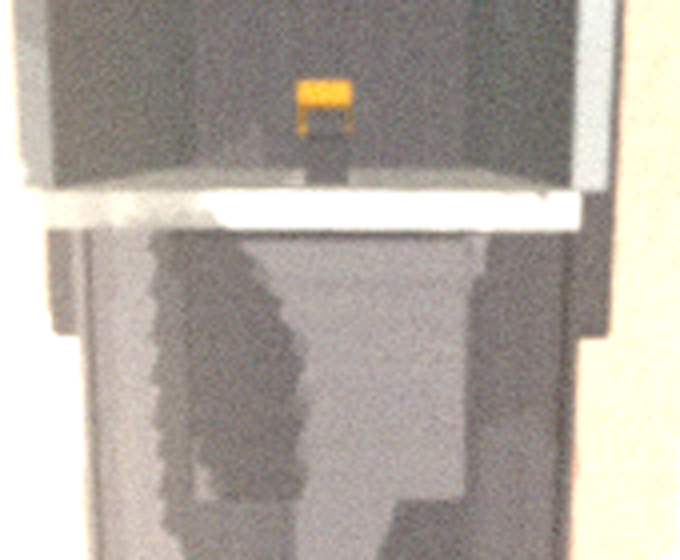

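Call:
{"name": "apply_moves", "arguments": {"rows": [[[0.01, 0, 0, 0], [0.015, 0, 0, 0], [0.013, 0, 0, 0], [0.006, 0, 0, 0], [0, 0, 0, 0], [0, 0, 0, 0]]]}}

```text
time_s: 20.0
tool_pos: [0.5529, 0.1782, 0.2232]
orientation: [-1.383, -2.819, 0.015]
contact_force: [-0.5, -0.1, 0.1]
grip_width: 0.005
```

```bash
python3 -c "
from sh import *
ap()"
```

```text
t 20.0 p [0.5529 0.1782 0.2232] yaw 127.73 F [-0.51 -0.13  0.12] T [ 0.02 -0.08 -0.  ] g 0.49 q [ 0.08  0.38 -0.57  1.69  0.23  1.15  0.1 ]
along -0.0202 lat -0.0013 z 0.2232 | pitch 0.0115 roll -0.0063 | Fx 0.21 Fy 0.49 Fz 0.12
```

Call:
{"name": "apply_moves", "arguments": {"rows": [[[0.001, 0, 0.01, 0], [0, 0, 0.012, 0], [0, 0, 0.004, 0], [0, 0, 0, 0]]]}}

```text
time_s: 20.5
tool_pos: [0.5522, 0.1779, 0.1945]
orientation: [-1.385, -2.817, 0.016]
contact_force: [-0.1, -0.0, 0.5]
grip_width: 0.004
```

```bash
python3 -c "
from sh import *
ap()"
```

```text
t 20.5 p [0.5522 0.1779 0.1945] yaw 127.65 F [-0.07 -0.01  0.5 ] T [ 0.01 -0.12 -0.  ] g 0.41 q [ 0.07  0.41 -0.56  1.72  0.24  1.1   0.09]
along -0.0200 lat -0.0005 z 0.1945 | pitch 0.0120 roll -0.0075 | Fx 0.03 Fy 0.06 Fz 0.50
```

Call:
{"name": "apply_moves", "arguments": {"rows": [[[0, 0, 0.0015, 0], [0, 0, 0.001, 0], [0, 0, 0.001, 0], [0, 0, 0.001, 0]]]}}

```text
time_s: 21.0
tool_pos: [0.5525, 0.1779, 0.1903]
orientation: [-1.385, -2.817, 0.015]
contact_force: [-1.3, 0.6, -0.3]
grip_width: 0.006
```

```bash
python3 -c "
from sh import *
ap()"
```

```text
t 21.0 p [0.5525 0.1779 0.1903] yaw 127.64 F [-1.26  0.62 -0.27] T [-0.02 -0.11  0.01] g 0.57 q [ 0.07  0.41 -0.56  1.72  0.25  1.09  0.09]
along -0.0202 lat -0.0008 z 0.1903 | pitch 0.0116 roll -0.0066 | Fx 1.26 Fy 0.62 Fz -0.27
```

Call:
{"name": "apply_moves", "arguments": {"rows": [[[0, 0, 0.001, 0], [0, 0, 0.001, 0]]]}}

```text
time_s: 21.25
tool_pos: [0.5525, 0.1779, 0.1882]
orientation: [-1.385, -2.817, 0.015]
contact_force: [-0.3, -0.6, 0.6]
grip_width: 0.002
```

```bash
python3 -c "
from sh import *
ap()"
```

```text
t 21.25 p [0.5525 0.1779 0.1882] yaw 127.64 F [-0.29 -0.64  0.59] T [-0.06 -0.08  0.02] g 0.2 q [ 0.07  0.41 -0.56  1.72  0.25  1.08  0.08]
along -0.0202 lat -0.0008 z 0.1882 | pitch 0.0115 roll -0.0065 | Fx -0.33 Fy 0.62 Fz 0.59
```

Call:
{"name": "apply_moves", "arguments": {"rows": [[[0, 0, 0.001, 0], [0, 0, 0.001, 0]]]}}

```text
time_s: 21.5
tool_pos: [0.5527, 0.1779, 0.1863]
orientation: [-1.385, -2.818, 0.015]
contact_force: [0.4, -0.0, 3.7]
grip_width: 0.007
```

```bash
python3 -c "
from sh import *
ap()"
```

```text
t 21.5 p [0.5527 0.1779 0.1863] yaw 127.64 F [ 0.41 -0.02  3.67] T [-0.12 -0.22 -0.01] g 0.63 q [ 0.07  0.42 -0.56  1.73  0.25  1.08  0.08]
along -0.0203 lat -0.0009 z 0.1863 | pitch 0.0113 roll -0.0061 | Fx -0.26 Fy -0.31 Fz 3.67
```

Call:
{"name": "apply_moves", "arguments": {"rows": [[[0, 0, 0.001, 0], [0, 0, 0.001, 0]]]}}

```text
time_s: 21.75
tool_pos: [0.5531, 0.1779, 0.1847]
orientation: [-1.386, -2.818, 0.014]
contact_force: [0.4, -0.8, 4.4]
grip_width: 0.005
```

```bash
python3 -c "
from sh import *
ap()"
```

```text
t 21.75 p [0.5531 0.1779 0.1847] yaw 127.63 F [ 0.44 -0.84  4.38] T [-0.1  -0.19 -0.03] g 0.45 q [ 0.07  0.42 -0.56  1.73  0.25  1.08  0.08]
along -0.0206 lat -0.0013 z 0.1847 | pitch 0.0107 roll -0.0051 | Fx -0.93 Fy 0.17 Fz 4.38
```

Call:
{"name": "apply_moves", "arguments": {"rows": [[[0, 0, 0.001, 0], [0, 0, 0.001, 0]]]}}

```text
time_s: 22.0
tool_pos: [0.5536, 0.1781, 0.1833]
orientation: [1.386, 2.819, -0.012]
contact_force: [-0.7, -0.4, 9.4]
grip_width: 0.003
```

Call:
{"name": "apply_moves", "arguments": {"rows": [[[0, 0, 0.001, 0], [0, 0, 0.001, 0]]]}}

```text
time_s: 22.25
tool_pos: [0.5542, 0.1786, 0.1821]
orientation: [1.386, 2.818, -0.01]
contact_force: [-1.2, -0.4, 6.0]
grip_width: 0.008
```

```bash
python3 -c "
from sh import *
ap()"
```

```text
t 22.25 p [0.5542 0.1786 0.1821] yaw 127.63 F [-1.17 -0.4   6.01] T [ 0.09  0.01 -0.02] g 0.72 q [ 0.07  0.42 -0.56  1.73  0.26  1.07  0.08]
along -0.0207 lat -0.0025 z 0.1821 | pitch 0.0098 roll -0.0020 | Fx 0.40 Fy 1.17 Fz 6.01
```

Call:
{"name": "apply_moves", "arguments": {"rows": [[[0, -0.0005, 0.001, 0], [0, -0.0005, 0.001, 0]]]}}

```text
time_s: 22.5
tool_pos: [0.553, 0.1781, 0.1797]
orientation: [1.385, 2.819, -0.01]
contact_force: [-0.6, 0.2, -0.2]
grip_width: 0.008
```

Call:
{"name": "apply_moves", "arguments": {"rows": [[[0, -0.0005, 0.001, 0], [0, -0.0003, 0.001, 0]]]}}

```text
time_s: 22.75
tool_pos: [0.552, 0.1774, 0.1771]
orientation: [1.386, 2.819, -0.011]
contact_force: [0.3, -0.7, -0.5]
grip_width: 0.006
```

```bash
python3 -c "
from sh import *
ap()"
```

```text
t 22.75 p [0.552  0.1774 0.1771] yaw 127.65 F [ 0.29 -0.73 -0.52] T [-0.   -0.16 -0.02] g 0.6 q [ 0.07  0.42 -0.56  1.74  0.26  1.06  0.08]
along -0.0203 lat -0.0001 z 0.1771 | pitch 0.0105 roll -0.0033 | Fx -0.76 Fy 0.22 Fz -0.52
```

Call:
{"name": "apply_moves", "arguments": {"rows": [[[0, 0, 0.0006, 0], [0, 0, 0.0006, 0]]]}}

```text
time_s: 23.0
tool_pos: [0.5524, 0.1774, 0.1763]
orientation: [1.386, 2.818, -0.011]
contact_force: [-1.6, -0.7, 9.8]
grip_width: 0.006
```

```bash
python3 -c "
from sh import *
ap()"
```

```text
t 23.0 p [0.5524 0.1774 0.1763] yaw 127.64 F [-1.56 -0.72  9.77] T [-0.24  0.35  0.05] g 0.58 q [ 0.07  0.42 -0.56  1.74  0.26  1.06  0.08]
along -0.0205 lat -0.0003 z 0.1763 | pitch 0.0101 roll -0.0027 | Fx 0.39 Fy 1.67 Fz 9.77
```

Call:
{"name": "apply_moves", "arguments": {"rows": [[[0, 0, 0.0006, 0]]]}}

```text
time_s: 23.12
tool_pos: [0.5525, 0.1775, 0.1763]
orientation: [1.385, 2.818, -0.01]
contact_force: [-3.3, -1.6, 10.6]
grip_width: 0.004
```

```bash
python3 -c "
from sh import *
ap()"
```

```text
t 23.12 p [0.5525 0.1775 0.1763] yaw 127.64 F [-3.33 -1.56 10.58] T [-0.38  0.78  0.01] g 0.36 q [ 0.07  0.42 -0.56  1.74  0.26  1.06  0.08]
along -0.0206 lat -0.0005 z 0.1763 | pitch 0.0097 roll -0.0022 | Fx 0.81 Fy 3.58 Fz 10.58
```

Call:
{"name": "apply_moves", "arguments": {"rows": [[[0, -0.0003, 0.0009, 0]]]}}

```text
time_s: 23.25
tool_pos: [0.5526, 0.1775, 0.1762]
orientation: [1.385, 2.817, -0.01]
contact_force: [-3.1, -1.4, 13.8]
grip_width: 0.001
```

```bash
python3 -c "
from sh import *
ap()"
```

```text
t 23.25 p [0.5526 0.1775 0.1762] yaw 127.64 F [-3.14 -1.38 13.84] T [-0.39  0.85  0.  ] g 0.12 q [ 0.07  0.42 -0.56  1.74  0.26  1.05  0.08]
along -0.0206 lat -0.0006 z 0.1762 | pitch 0.0092 roll -0.0014 | Fx 0.83 Fy 3.33 Fz 13.84
```

Rigid stop at 14 N with no further travel. Now I lift off and check.

Call:
{"name": "apply_moves", "arguments": {"rows": [[[0, 0, -0.003, 0], [0, 0, -0.01, 0], [0, 0, -0.02, 0], [-0.02, 0, -0.03, 0], [-0.04, 0, -0.03, 0], [-0.03, 0, -0.01, 0], [0, 0, 0, 0], [0, 0, 0, 0]]]}}

```text
time_s: 24.25
tool_pos: [0.6085, 0.1061, 0.286]
orientation: [1.382, 2.818, -0.008]
contact_force: [0.1, 0.1, 0.3]
grip_width: 0.003
```

```bash
python3 -c "
from sh import *
ap();c,s=snap('wrist','w9');json.dump({k:np.array(s[k]).tolist() for k in('tool_pos','orientation')},open('w9.json','w'))
cv2.imwrite('pics/w9b.png',cv2.convertScaleAbs(cv2.imread('pics/w9.png'),alpha=1.8))
c,s=snap('side','sd9');snap('scene','sc9')
a=cv2.imread('pics/sd9.png')[230:420,200:400];b=cv2.imread('pics/sc9.png')[180:370,370:570]
cv2.imwrite('pics/c9.png',cv2.resize(cv2.convertScaleAbs(np.hstack([a,b]),alpha=1.6),None,fx=2,fy=2,interpolation=cv2.INTER_CUBIC))
"
```

```text
t 24.25 p [0.6085 0.1061 0.286 ] yaw 127.77 F [0.13 0.12 0.29] T [ 0.   -0.09  0.02] g 0.27 q [ 0.18  0.39 -0.54  1.52  0.21  1.29  0.27]
along -0.1113 lat -0.0010 z 0.2860 | pitch 0.0092 roll -0.0002 | Fx 0.02 Fy -0.18 Fz 0.29
```

View pics/w9b.png

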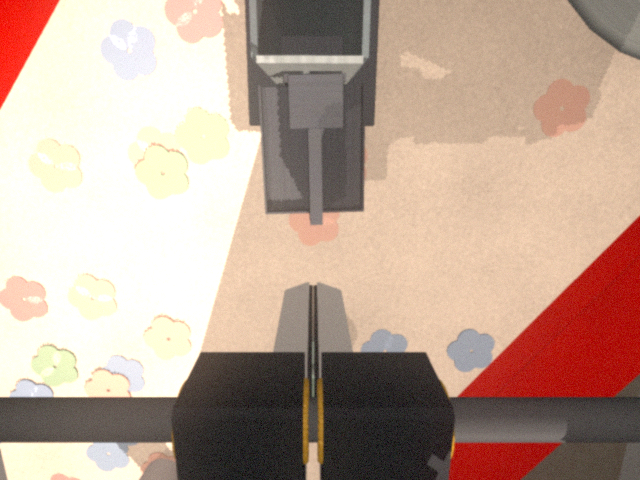

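View pics/c9.png

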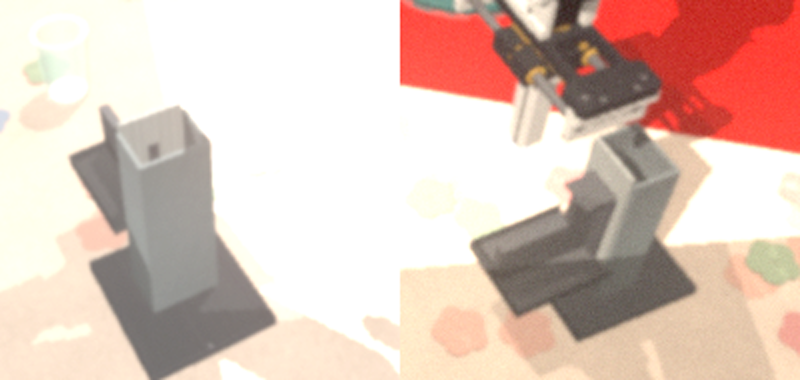

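```bash
python3 -c "
from sh import *
im=cv2.imread('pics/w9.png')[40:235,225:400]
cv2.imwrite('pics/w9c.png',cv2.resize(cv2.convertScaleAbs(im,alpha=2.5),None,fx=3,fy=3,interpolation=cv2.INTER_CUBIC))
im=cv2.imread('pics/sc9.png')[255:345,400:500]
cv2.imwrite('pics/sc9c.png',cv2.resize(cv2.convertScaleAbs(im,alpha=2),None,fx=6,fy=6,interpolation=cv2.INTER_CUBIC))
"
```

```text
(no output)
```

View pics/w9c.png

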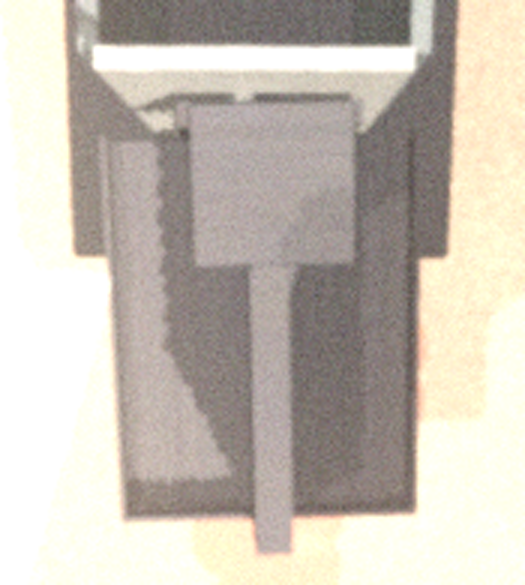

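View pics/sc9c.png

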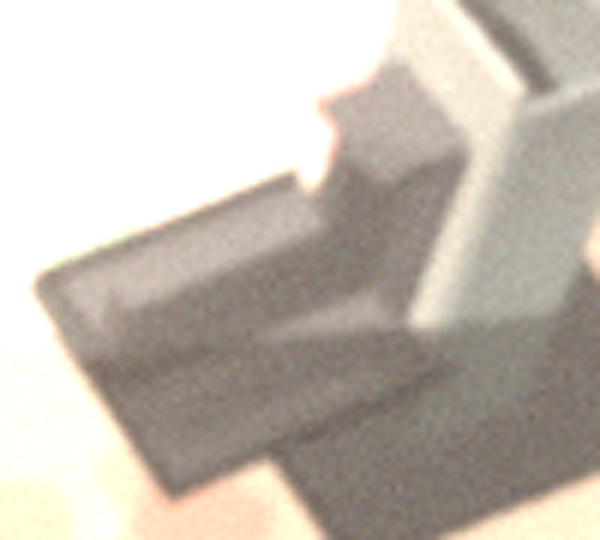

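Run:
```python
from sh import *
s=json.load(open('w9.json'));c=r.camera('wrist'); l=np.array([-n[1],n[0]])
def P(q,z):
    X=plane(c,(q[0]/3+225,q[1]/3+40),z,s); d=X[:2]-p0; return np.array([n@d,l@d])*1000
F=dict(FL=P((127,519),.0897),FR=P((415,513),.0897),RL=P((107,150),.0897),RR=P((410,150),.0897))
D=dict(FL=P((198,267),.1767),FR=P((354,263),.1767),RL=P((191,104),.1767),RR=P((357,102),.1767))
B=[P((257,551),.1357),P((292,551),.1357)]
for k,d in(("floor",F),("pad",D)):
    print(k,{a:v.round(1) for a,v in d.items()},'wF',np.linalg.norm(d['FL']-d['FR']).round(1),'front ang',np.degrees(np.arctan2(*(d['FL']-d['FR']))).round(2),'L ang',np.degrees(np.arctan2(*(d['RL']-d['FL'])[::-1])).round(2),'R ang',np.degrees(np.arctan2(*(d['RR']-d['FR'])[::-1])).round(2))
print('blade end',np.mean(B,0).round(1),'pad c',np.mean(list(D.values()),0).round(1),'floor front mid',((F['FL']+F['FR'])/2).round(1))
print('strip top',P((93,72),.21).round(1),P((415,73),.21).round(1))
```

```text
floor {'FL': array([-111.5,   40.4]), 'FR': array([-109.7,  -46.8]), 'RL': array([-6.1, 42.9]), 'RR': array([ -6.1, -42.1])} wF 87.2 front ang -1.22 L ang 1.34 R ang 2.62
pad {'FL': array([-36.7,  13.2]), 'FR': array([-35.8, -21.2]), 'RL': array([-3.1, 14.2]), 'RR': array([ -2.7, -21.2])} wF 34.4 front ang -1.39 L ang 1.71 R ang -0.01
blade end [-110.6   -4. ] pad c [-19.6  -3.7] floor front mid [-110.6   -3.2]
strip top [-0.9 30.6] [ -1.1 -29.8]
```

Call:
{"name": "apply_moves", "arguments": {"rows": [[[0.03, -0.003, 0.02, 0], [0.03, -0.003, 0.02, 0], [0.02, -0.001, 0.02, 0], [0.007, 0, 0.01, 0], [0, 0, 0.005, 0], [0, 0, 0, 0]]]}}

```text
time_s: 25.2
tool_pos: [0.5476, 0.1727, 0.2085]
orientation: [1.379, 2.819, -0.008]
contact_force: [-0.6, -0.1, 0.2]
grip_width: 0.007
```

```bash
python3 -c "
from sh import *
ap()"
```

```text
t 25.2 p [0.5476 0.1727 0.2085] yaw 127.89 F [-0.63 -0.13  0.24] T [ 0.01 -0.11  0.04] g 0.62 q [ 0.09  0.38 -0.57  1.72  0.23  1.11  0.11]
along -0.0213 lat 0.0063 z 0.2085 | pitch 0.0088 roll -0.0003 | Fx 0.29 Fy 0.58 Fz 0.24
```

Call:
{"name": "apply_moves", "arguments": {"rows": [[[0, 0, 0.01, 0], [0, 0, 0.01, 0], [0, 0, 0.005, 0], [0, 0, 0, 0]]]}}

```text
time_s: 25.7
tool_pos: [0.5488, 0.1713, 0.1821]
orientation: [1.381, 2.818, -0.008]
contact_force: [0.3, -0.4, 0.7]
grip_width: 0.003
```

```bash
python3 -c "
from sh import *
ap()"
```

```text
t 25.7 p [0.5488 0.1713 0.1821] yaw 127.77 F [ 0.31 -0.43  0.72] T [-0.   -0.12  0.02] g 0.31 q [ 0.08  0.41 -0.56  1.75  0.25  1.06  0.09]
along -0.0231 lat 0.0062 z 0.1821 | pitch 0.0085 roll 0.0002 | Fx -0.52 Fy 0.02 Fz 0.72
```

Call:
{"name": "apply_moves", "arguments": {"rows": [[[0.001, 0, 0.0015, 0], [0, 0, 0.0015, 0], [0, 0, 0.0008, 0]]]}}

```text
time_s: 26.08
tool_pos: [0.5484, 0.1723, 0.1785]
orientation: [1.381, 2.817, -0.007]
contact_force: [-0.9, 1.0, -0.5]
grip_width: 0.0
```

```bash
python3 -c "
from sh import *
ap()"
```

```text
t 26.07 p [0.5484 0.1723 0.1785] yaw 127.78 F [-0.89  1.04 -0.52] T [ 0.03 -0.15 -0.02] g 0.02 q [ 0.08  0.41 -0.56  1.75  0.25  1.05  0.09]
along -0.0221 lat 0.0059 z 0.1785 | pitch 0.0082 roll 0.0009 | Fx 1.37 Fy 0.07 Fz -0.52
```

Call:
{"name": "apply_moves", "arguments": {"rows": [[[0, 0, 0.0006, 0], [0, -0.0003, 0.0006, 0]]]}}

```text
time_s: 26.32
tool_pos: [0.5482, 0.1721, 0.1774]
orientation: [1.381, 2.817, -0.007]
contact_force: [-0.4, 0.1, 0.6]
grip_width: 0.002
```

```bash
python3 -c "
from sh import *
ap()"
```

```text
t 26.32 p [0.5482 0.1721 0.1774] yaw 127.78 F [-0.36  0.09  0.64] T [ 0.04 -0.13 -0.04] g 0.19 q [ 0.08  0.41 -0.56  1.76  0.25  1.05  0.09]
along -0.0221 lat 0.0062 z 0.1774 | pitch 0.0081 roll 0.0011 | Fx 0.29 Fy 0.23 Fz 0.64
```

Call:
{"name": "apply_moves", "arguments": {"rows": [[[0, 0, 0.0006, 0], [0, -0.0003, 0.0006, 0]]]}}

```text
time_s: 26.58
tool_pos: [0.5483, 0.1721, 0.1765]
orientation: [1.38, 2.816, -0.006]
contact_force: [0.7, -0.4, 7.8]
grip_width: 0.006
```

```bash
python3 -c "
from sh import *
ap()"
```

```text
t 26.57 p [0.5483 0.1721 0.1765] yaw 127.78 F [ 0.7  -0.41  7.75] T [ 0.01 -0.04  0.01] g 0.56 q [ 0.08  0.41 -0.56  1.76  0.25  1.05  0.09]
along -0.0222 lat 0.0061 z 0.1765 | pitch 0.0077 roll 0.0019 | Fx -0.75 Fy -0.30 Fz 7.75
```

Call:
{"name": "apply_moves", "arguments": {"rows": [[[0, -0.0003, 0.0005, 0], [0, -0.0005, 0.0005, 0]]]}}

```text
time_s: 26.82
tool_pos: [0.5483, 0.172, 0.1765]
orientation: [1.38, 2.815, -0.004]
contact_force: [-0.7, 0.9, 6.5]
grip_width: 0.002
```

```bash
python3 -c "
from sh import *
ap()"
```

```text
t 26.82 p [0.5483 0.172  0.1765] yaw 127.78 F [-0.66  0.9   6.46] T [ 0.13 -0.05  0.04] g 0.16 q [ 0.08  0.41 -0.56  1.76  0.25  1.04  0.09]
along -0.0223 lat 0.0062 z 0.1765 | pitch 0.0071 roll 0.0038 | Fx 1.11 Fy -0.03 Fz 6.46
```

Call:
{"name": "apply_moves", "arguments": {"rows": [[[0, -0.001, 0.0007, 0], [0, -0.0015, 0.0007, 0]]]}}

```text
time_s: 27.08
tool_pos: [0.5474, 0.1715, 0.1765]
orientation: [1.378, 2.813, 0.001]
contact_force: [1.2, 1.8, 6.4]
grip_width: 0.005
```

```bash
python3 -c "
from sh import *
ap()"
```

```text
t 27.07 p [0.5474 0.1715 0.1765] yaw 127.79 F [1.15 1.82 6.43] T [ 0.4  -0.35 -0.  ] g 0.47 q [ 0.08  0.4  -0.56  1.76  0.25  1.04  0.09]
along -0.0222 lat 0.0072 z 0.1765 | pitch 0.0064 roll 0.0073 | Fx 0.73 Fy -2.02 Fz 6.43
```

Call:
{"name": "apply_moves", "arguments": {"rows": [[[0, -0.001, 0.0008, 0], [0, -0.001, 0.0006, 0]]]}}

```text
time_s: 27.32
tool_pos: [0.547, 0.1713, 0.1765]
orientation: [1.377, 2.812, 0.006]
contact_force: [2.1, 1.6, 5.4]
grip_width: 0.001
```

```bash
python3 -c "
from sh import *
ap()"
```

```text
t 27.32 p [0.547  0.1713 0.1765] yaw 127.81 F [2.11 1.58 5.38] T [ 0.38 -0.37  0.01] g 0.12 q [ 0.09  0.4  -0.56  1.77  0.25  1.03  0.09]
along -0.0221 lat 0.0076 z 0.1765 | pitch 0.0057 roll 0.0111 | Fx -0.04 Fy -2.64 Fz 5.38
```

Call:
{"name": "apply_moves", "arguments": {"rows": [[[0, 0, -0.003, 0], [0, 0, -0.01, 0], [0, 0, -0.02, 0], [-0.02, 0, -0.03, 0], [-0.04, 0.004, -0.03, 0], [-0.03, 0.002, -0.01, 0], [0, 0, 0, 0], [0, 0, 0, 0]]]}}

```text
time_s: 28.32
tool_pos: [0.6064, 0.1028, 0.2869]
orientation: [1.374, 2.813, 0.006]
contact_force: [-0.5, 1.3, 0.6]
grip_width: 0.005
```

```bash
python3 -c "
from sh import *
ap();c,s=snap('wrist','w10');json.dump({k:np.array(s[k]).tolist() for k in('tool_pos','orientation')},open('w10.json','w'))
im=cv2.imread('pics/w10.png')[40:235,225:400]
cv2.imwrite('pics/w10c.png',cv2.resize(cv2.convertScaleAbs(im,alpha=2.5),None,fx=3,fy=3,interpolation=cv2.INTER_CUBIC))
"
```

```text
t 28.32 p [0.6064 0.1028 0.2869] yaw 127.92 F [-0.54  1.28  0.59] T [-0.   -0.06 -0.02] g 0.48 q [ 0.19  0.38 -0.55  1.53  0.21  1.28  0.28]
along -0.1125 lat 0.0027 z 0.2869 | pitch 0.0057 roll 0.0111 | Fx 1.34 Fy -0.36 Fz 0.59
```

View pics/w10c.png

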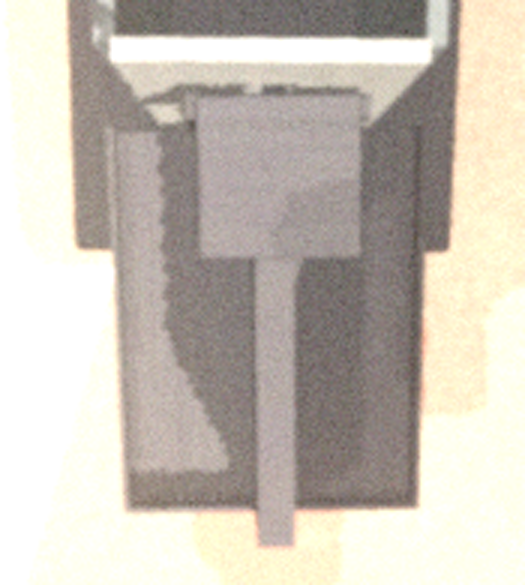

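```bash
cat > chk.py <<'E'
from sh import *
def chk(f,F4,D4,B2,S2):
    s=json.load(open(f));c=r.camera('wrist'); l=np.array([-n[1],n[0]])
    def P(q,z):
        X=plane(c,(q[0]/3+225,q[1]/3+40),z,s); d=X[:2]-p0; return np.array([n@d,l@d])*1000
    F=[P(q,.0897) for q in F4]; D=[P(q,.1767) for q in D4]; B=[P(q,.1357) for q in B2]; S=[P(q,.21) for q in S2]
    print('floor',np.round(F,1).tolist(),'pad',np.round(D,1).tolist(),'strip',np.round(S,1).tolist())
    fa=lambda a,b:np.degrees(np.arctan2(a[0]-b[0],a[1]-b[1])).round(2)
    print('front ang floor',fa(F[0],F[1]),'pad',fa(D[0],D[1]),fa(D[2],D[3]),'strip',fa(*S))
    print('blade end',np.mean(B,0).round(1),'pad c',np.mean(D,0).round(1),'floor front mid',np.mean(F[:2],0).round(1),'rear mid',np.mean(F[2:],0).round(1),'strip mid',np.mean(S,0).round(1))
E
python3 - <<'E'
from chk import *
print('before');chk('w9.json',[(127,519),(415,513),(107,150),(410,150)],[(198,267),(354,263),(191,104),(357,102)],[(257,551),(292,551)],[(93,72),(415,73)])
print('after');chk('w10.json',[(127,510),(418,507),(112,140),(420,140)],[(202,257),(360,257),(197,96),(361,94)],[(259,546),(294,545)],[(109,62),(433,62)])
E
```

```text
before
floor [[-111.5, 40.4], [-109.7, -46.8], [-6.1, 42.9], [-6.1, -42.1]] pad [[-36.7, 13.2], [-35.8, -21.2], [-3.1, 14.2], [-2.7, -21.2]] strip [[-0.9, 30.6], [-1.1, -29.8]]
front ang floor -1.22 pad -1.39 -0.6 strip 0.22
blade end [-110.6   -4. ] pad c [-19.6  -3.7] floor front mid [-110.6   -3.2] rear mid [-6.1  0.4] strip mid [-1.   0.4]
after
floor [[-110.8, 41.8], [-109.8, -46.3], [-5.5, 43.1], [-5.2, -43.1]] pad [[-36.2, 15.0], [-36.1, -19.9], [-3.1, 15.7], [-2.6, -19.3]] strip [[-0.7, 30.7], [-0.5, -30.0]]
front ang floor -0.63 pad -0.12 -0.83 strip -0.19
blade end [-111.    -2.6] pad c [-19.5  -2.1] floor front mid [-110.3   -2.2] rear mid [-5.3  0. ] strip mid [-0.6  0.3]
```

Call:
{"name": "apply_moves", "arguments": {"rows": [[[0.012, 0.001, 0.01, 0], [0.015, 0.001, 0.02, 0], [0.012, 0.001, 0.02, 0], [0.003, 0, 0.01, 0], [0, 0, 0, 0], [0, 0, 0, 0]]]}}

```text
time_s: 29.22
tool_pos: [0.5797, 0.1426, 0.2228]
orientation: [1.368, 2.817, 0.005]
contact_force: [-0.1, 0.7, 1.6]
grip_width: 0.005
```

```bash
python3 -c "
from sh import *
ap();c,s=snap('wrist','w11')
im=cv2.imread('pics/w11.png')[60:230,230:400]
cv2.imwrite('pics/w11c.png',cv2.resize(cv2.convertScaleAbs(im,alpha=2.5),None,fx=3.5,fy=3.5,interpolation=cv2.INTER_CUBIC))
"
```

```text
t 29.23 p [0.5797 0.1426 0.2228] yaw 128.19 F [-0.1   0.7   1.57] T [-0.   -0.11 -0.01] g 0.47 q [ 0.13  0.4  -0.56  1.66  0.23  1.14  0.18]
along -0.0648 lat -0.0006 z 0.2228 | pitch 0.0068 roll 0.0097 | Fx 0.61 Fy -0.34 Fz 1.57
```

View pics/w11c.png

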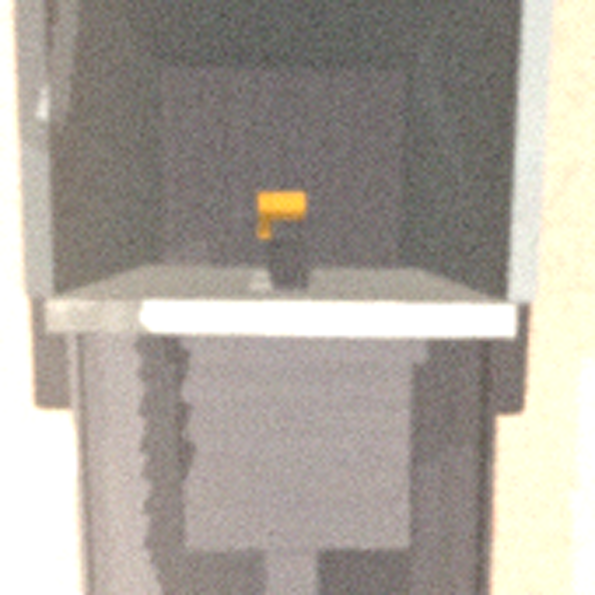

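Run:
```python
from sh import *
c=r.camera('wrist'); l=np.array([-n[1],n[0]])
for im,js in [('w2','w2'),('w8','w8'),('w11',None)]:
    s=json.load(open(js+'.json')) if js else r.sense()
    h=cv2.cvtColor(cv2.imread(f'pics/{im}.png'),cv2.COLOR_BGR2HSV); m=cv2.inRange(h,(12,150,80),(30,255,255)); m[200:]=0;m[:,:260]=0;m[:,360:]=0
    y,x=np.nonzero(m); 
    if len(x)==0: print(im,'none'); continue
    for z in (.08,.1): 
        A=[n@(plane(c,(x.mean(),yy),z,s)[:2]-p0)*1000 for yy in (y.max()+.5,y.min()-.5)]
        print(im,len(x),x.mean().round(1),y.min(),y.max(),z,np.round(A,1))
```

```text
w2 none
w8 64 310.8 110 115 0.08 [15.6 19.8]
w8 64 310.8 110 115 0.1 [15.2 19.2]
w11 81 309.9 115 126 0.08 [10.7 19.1]
w11 81 309.9 115 126 0.1 [10.9 18.8]
```

Call:
{"name": "apply_moves", "arguments": {"rows": [[[-0.01, 0, -0.02, 0], [-0.02, 0, -0.03, 0], [-0.02, 0, -0.03, 0], [0, 0, 0, 0], [0, 0, 0, 0]]]}}

```text
time_s: 29.95
tool_pos: [0.6112, 0.1012, 0.3069]
orientation: [1.37, 2.815, 0.006]
contact_force: [0.1, 0.6, 0.2]
grip_width: 0.007
```

```bash
python3 -c "
from sh import *
ap();snap('scene','sc12')
a=cv2.imread('pics/sc12.png');b=cv2.imread('pics/scene0.png')
cv2.imwrite('pics/cmp.png',cv2.resize(np.vstack([a[160:400,150:400],b[160:400,150:400]]),None,fx=1.2,fy=1.2))"
```

```text
t 29.95 p [0.6112 0.1012 0.3069] yaw 128.09 F [0.15 0.56 0.17] T [-0.03 -0.11  0.01] g 0.64 q [ 0.19  0.37 -0.55  1.49  0.2   1.32  0.29]
along -0.1168 lat -0.0002 z 0.3069 | pitch 0.0058 roll 0.0113 | Fx 0.35 Fy -0.46 Fz 0.17
```

View pics/sc12.png

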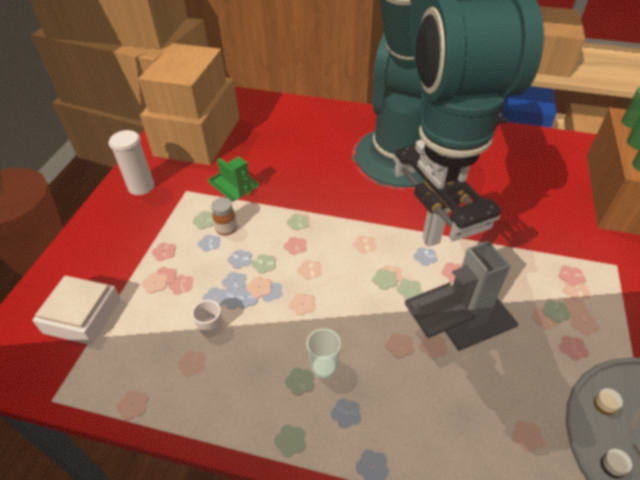

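The shelf hangs on the upright at scene (450,300). The glass (323,352), jar (223,215), beaker (207,317) and green look-alike (233,178) are where they were.

```bash
python3 -c "
from rig import r
print(r.close_job())"
```

```text
the job is handed in; nothing more can be done
None
```

The shelf is hooked into both slots of the upright, pressed past the catch and released. I handed the job in at about 30 s with the gripper clear.

**What I did:**
- I gripped the dark shelf by its blade and found the slots by feel, sliding lightly down the strip. The push was about 11 N at first touch, then about 5 N.
- The claws went in and dropped about 5.5 mm onto the catch, and I let go there.
- With closed fingers on the pad, the force peaked at about 9 N. It then fell to zero as the shelf passed the catch.
- Travel stopped rigidly about 10 mm lower, and 14 N gave no further movement.

**Last checks:**
- **Catch:** the wrist view puts it sprung forward, within 1 mm of its position before pressing, with a claw visible behind the strip.
- **Level:** after pressing, the shelf sat about 1–2° rolled and turned within the slot play. A second light press (about 7 N), dragged sideways, brought that to about 1° or less. These angles come from the camera, so they are approximate.
- **Drop past the catch:** I measured about 10.5 mm against the stated 9–10 mm. I put the difference down to the shelf's slight tilt when I first touched the pad.
- **Other objects:** the glass, jar, beaker and green look-alike look unmoved in the final scene picture.

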